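# Fetch the block plane from behind the stain tins

## Task

The block plane lies behind the three stain tins on the plywood rack: first stand all three tins in the metal side tray, then take the plane and lay it in the middle of the cork mat, lengthwise along it (either way round). Only after that put each tin back, standing in the middle of the square of its own colour. Never let a tin fall over, and do not disturb the freshly glued wooden model.

Things in the scene. Friction and masses are not known exactly. Their poses are not given: they have to be found in the camera images.
- tin_red: upright red tin of wood stain with a red lid and a pale paper band: a plain cylinder 52 mm in diameter and 120 mm tall, 0.25 to 0.5 kg, loose. Origin at the centre of its underside, z up along its axis. At the start it stands on the red square
- tin_yellow: upright yellow tin of wood stain with a yellow lid and a pale paper band: a plain cylinder 52 mm in diameter and 120 mm tall, 0.25 to 0.5 kg, loose. Origin at the centre of its underside, z up along its axis. At the start it stands on the yellow square
- tin_green: upright green tin of wood stain with a green lid and a pale paper band: a plain cylinder 52 mm in diameter and 120 mm tall, 0.25 to 0.5 kg, loose. Origin at the centre of its underside, z up along its axis. At the start it stands on the green square
- square_red: flat red square, 76 x 76 x 3 mm, fixed on the rack's 10 mm thick plywood floor; the place of the red tin. Origin: centre of its underside, 3 mm below a tin standing on it; x points to the back of the rack (within 0.15 rad of straight ahead of the robot), y along the row of squares. Three squares in a row at 84 mm pitch, colours in any order
- square_yellow: flat yellow square, 76 x 76 x 3 mm, fixed on the rack's 10 mm thick plywood floor; the place of the yellow tin. Origin: centre of its underside, 3 mm below a tin standing on it; x points to the back of the rack (within 0.15 rad of straight ahead of the robot), y along the row of squares. Three squares in a row at 84 mm pitch, colours in any order
- square_green: flat green square, 76 x 76 x 3 mm, fixed on the rack's 10 mm thick plywood floor; the place of the green tin. Origin: centre of its underside, 3 mm below a tin standing on it; x points to the back of the rack (within 0.15 rad of straight ahead of the robot), y along the row of squares. Three squares in a row at 84 mm pitch, colours in any order
- plane: metal block plane, loose, 0.5 kg: dark steel body 150 mm long (its x), 42 wide (y), straight sides 30 high, brass knob on top 56 mm ahead of centre, sloping blade with dark wood grip behind; 48 mm tall in all. Origin: centre of its underside. Lies on the floor of the rack, 70 mm behind the tins, roughly along their row. Rack: fixed, 240 mm deep, 330 wide, 24 mm high rim at back and sides, the back rim 90 mm behind the plane
- side_tray: empty shallow pale grey metal tray, fixed on the bench to one side of the rack: 320 mm long (its x), 130 mm wide (its y), walls 18 mm high and 4 mm thick, floor about 4 mm thick. Origin at the centre of its underside, z up. Three tins fit in a row along x, 90 mm apart
- cork_mat: brown cork mat, fixed on the bench on the other side of the rack: 210 mm long (its x), 100 mm wide (its y), 4 mm thick. Origin at the centre of its underside, z up
- glued_model: bystander: small pale wooden model, a top board on three upright slats, 75 x 50 x 60 mm, loose, freshly glued, standing between the robot and the rack. Origin at the centre of its underside, z up. Not to be disturbed
Not all that is in view belongs to the job. What is meant by the tin_yellow is not pink, and is the smaller of those in its own colour. Of the things that look like the tin_green, the larger one is meant.

How it is judged:
By the outcome, as a careful person would: the job done as asked, in the order asked, and still so for the second after the job is handed in, with the robot touching nothing.
It also fails if it takes over 141 s, if anything falls off the work surface, if the arm or the gripper's body presses on something with over 40 N, if the wrist force passes 120 N, or if a joint passes its speed limit or range.

## Robot

A 7-joint arm with a two-finger parallel gripper is mounted at the origin on the work surface. World frame = base frame: x ahead of the robot, y to its left, z up, the work surface at z = 0. Lengths are in m, angles in rad, forces in N, time in s.
With the tool pointing down it reaches from about 0.4 to 0.85 m from the base axis. Payload 10.4 kg.
Tool frame: the origin (TCP) lies between the finger pads; the fingertips stand 22 mm ahead of it and the grasp point (between the pads) lies 3 mm ahead of it; z points along the fingers, y is the line along which they close (so a half turn about z gives the same grasp; the last joint's range is limited). The gripper opens to 87 mm and grips with 3 to 60 N. Pads are 19 mm wide; open, the fingers measure 117 mm over their backs; the gripper's body (75 mm by 190 mm) begins 51 mm behind the grasp point.
Start: joints at [1.235, 0.332, -0.065, 1.46, 0.022, 1.35, -0.088], TCP at [0.192, -0.595, 0.245] pointing down, gripper open.
Joint ranges: [-2.6, 2.6], [-0.5, 2.12], [-1.47, 1.34], [0.16, 2.42], [-1.27, 4.41], [0.06, 2.06], [-2.6, 2.6]. Speed limits (rad/s): [2.22, 2.22, 2.79, 2.79, 3.14, 3.14, 3.14].

## Interface

Orientations are given as a 3x3 rotation matrix whose columns are the frame's x, y, z axes.
In Python, from rig import telemetry, imaging, workorder gives the robot as it stands.
- The arm moves only by the tool apply_moves, never from a script. Its argument "targets" is a list of rows, each an object of numbers: "wx", "wy", "wz": the turn, a rotation vector about the tool's x, y, z in degrees; "dx", "dy", "dz": the shift along the tool's x, y, z in m; "jaw": the opening in per cent of the stroke, from 0 (shut) to 100 (fully open). A call has 1 to 5 rows; each row is the pose to reach, as a shift and turn from the pose commanded when the call began, along the tool's axes at that moment; what a row does not reach only later rows make up. A row lasts 1/8 s, in which the tool goes at most 62.5 mm and 10.7 degrees, less where a joint would pass 70% of its speed; a pose out of reach is approached as far as the arm can. A call with a gripper value outside its range is refused whole. The fingers move at their own pace and stop on an object; "grip_force" is the grip in N (left out, the last holds). Time passes only in rows, so rows that repeat a pose let the fingers close. It gives the time, the measured TCP pose, the force, the opening and the grip force at its end, in the units of the state.
- telemetry.get_state(): the state, without advancing time (a new reading comes with each control period).
- imaging.grab_frame(name): name is "scene" or "side" or "wrist"; returns (picture, depth): 480x640x3 uint8, blue, green, red; 480x640 float32, m along the optical axis (not along the pixel's ray), 0 where there is no reading.
- imaging.get_calibration(name): a dict with "camera_matrix" (3x3 intrinsics, pixels), "view" (4x4, takes a point from world to camera coordinates). Camera axes: x right, y down, z forward; pixel columns grow to the right and rows downward; lengths in m; the calibration is good to about 2 mm. A picture is of the moment at which its call begins: read the wrist's pose just before it. get_calibration takes no time and is no camera call; for the wrist camera it gives the pose at the moment of the call.
- workorder.hand_in(): hands the job in; it is judged then, once.
The state is a dict: "time_s": time; "q": joint angles; "joint_vel": joint speeds; "tau": joint torques, N m; "tcp_pos": TCP position; "tcp_rot": TCP orientation; "contact_force": force on the tool from outside, world axes, zero at the start; "wrist_torque": the same for the moment, N m; "width": finger opening in m; "gripper_force": force on a finger pad.
Only numpy, scipy, OpenCV 4.12 (cv2) and the standard library are available. Lean on these libraries where they do the work, as an engineer would, in place of code of your own. Each camera call takes 0.05 s, during which the arm holds its last target. There are 200 camera calls.

## Working session

There is one attempt and no reset: what is moved stays moved. The work goes in short steps, Python scripts to look and compute and a tool call to move; the robot and the scene stay as the last step left them, time stands still between calls to the robot, and variables do not carry over. Pictures are saved under pics/ and viewed, at most 14 in all, crops included, and the job is handed in when it is done.

Besides the shell and the picture viewer there is one more tool, called after "Call:" by a JSON object that holds its "fn" and its "kwargs". apply_moves: Moves the arm, as the interface text tells. Its arguments: {"type":"object","properties":{"targets":{"type":"array"},"grip_force":{"type":"number"}},"required":["targets"]}

```bash
ls; mkdir -p pics; cat > h.py <<'E'
import numpy as np,cv2
from rig import telemetry,imaging,workorder
def grab(n,save=None):
    c=imaging.get_calibration(n);p,d=imaging.grab_frame(n)
    if save: cv2.imwrite('pics/'+save+'.png',p); np.savez('pics/'+save+'.npz',d=d,p=p,K=c['camera_matrix'],V=c['view'])
    return p,d,np.array(c['camera_matrix']),np.array(c['view'])
def cloud(d,K,V):
    v,u=np.mgrid[:d.shape[0],:d.shape[1]]
    P=np.stack([(u-K[0,2])/K[0,0]*d,(v-K[1,2])/K[1,1]*d,d],-1)
    W=(P-V[:3,3])@V[:3,:3]
    W[d==0]=np.nan
    return W
def load(s):
    z=np.load('pics/'+s+'.npz');return z['p'],z['d'],z['K'],z['V']
E
python3 - <<'E'
from h import *
for n in('scene','side'):
    p,d,K,V=grab(n,n+'0');print(n,-V[:3,:3].T@V[:3,3],V[2,:3])
s=telemetry.get_state();print(s)
E
```

```text
pics
scene [ 1.0217673  -0.5893748   0.78807233] [-0.48212561  0.55116814 -0.68100557]
side [0.04166849 0.53108422 0.47231282] [ 0.56190626 -0.63666641 -0.52812616]
{'time_s': 0.1, 'q': array([ 1.23541897,  0.33286299, -0.06467957,  1.46086255,  0.02161282,
        1.34989793, -0.08849278]), 'joint_vel': array([-4.96612283e-04, -1.35092869e-03,  3.09831587e-04, -1.49638816e-03,
       -1.07799820e-03,  5.99092279e-04,  5.13096172e-05]), 'tau': array([ 1.61232892e-03, -6.24549794e+01,  2.46646494e-02, -3.90716743e+01,
       -6.14391966e-02,  3.66623502e-02,  4.50822279e-05]), 'tcp_pos': array([ 0.1921974 , -0.59437687,  0.24379702]), 'tcp_rot': array([[ 9.51479529e-01,  3.07711670e-01, -4.84749407e-04],
       [ 3.07712041e-01, -9.51478719e-01,  1.24401916e-03],
       [-7.84295322e-05, -1.33282199e-03, -9.99999109e-01]]), 'contact_force': array([-0.43033444,  0.65797389,  0.06682787]), 'wrist_torque': array([ 0.01786252, -0.01426405, -0.00833733]), 'gripper_force': 0.0, 'width': 0.08721435083975117}
```

View pics/scene0.png

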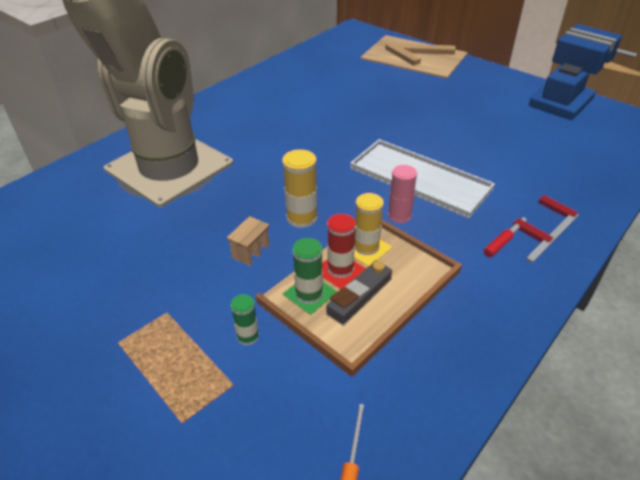

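View pics/side0.png

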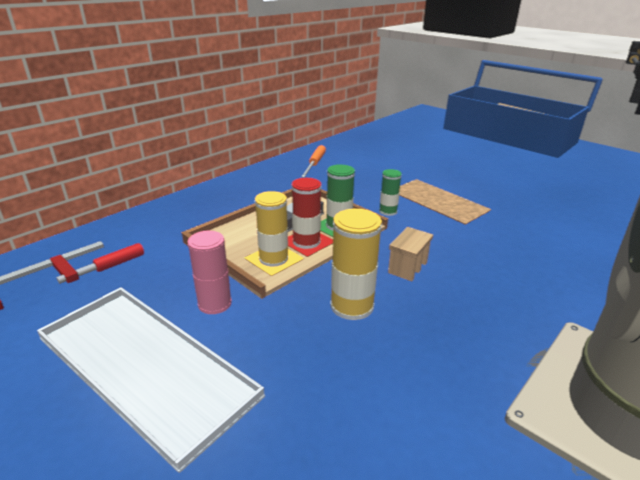

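The scene view shows the row green (308,270), red (341,247), yellow (369,228) with the plane behind (360,290), the tray at (422,177), the mat at (175,367), and the model at (249,240). Distractors: large yellow (300,188), small green (245,320), pink (402,193).

```bash
cat > m.py <<'E'
from h import *
from scipy.optimize import least_squares
def circ(P):
    r=least_squares(lambda a:np.hypot(P[:,0]-a[0],P[:,1]-a[1])-a[2],[*P.mean(0)[:2],.03],loss='soft_l1',f_scale=.002).x
    return r
S={n:load(n+'0') for n in('scene','side')}
boxes={'scene':{'green':(290,238,325,310),'red':(326,213,356,282),'yellow':(355,193,384,262),'bigyel':(282,150,319,228),'smallgreen':(230,293,260,345),'pink':(388,164,418,222),'model':(226,217,272,265)},
'side':{'green':(325,165,356,230),'red':(291,178,322,250),'yellow':(255,192,289,268),'bigyel':(331,208,382,318),'smallgreen':(380,169,402,217),'pink':(188,232,231,313),'model':(388,228,434,280)}}
for k in boxes['scene']:
  for n in S:
    p,d,K,V=S[n];W=cloud(d,K,V);x0,y0,x1,y1=boxes[n][k]
    P=W[y0:y1,x0:x1].reshape(-1,3);P=P[~np.isnan(P[:,0])&(P[:,2]>.025)]
    zt=np.percentile(P[:,2],98)
    if k=='model':
        T=P[(P[:,2]>.05)&(P[:,2]<.07)];print(k,n,cv2.minAreaRect(T[:,:2].astype('f4')),T[:,2].max());continue
    # main body: keep near the median of the top disc
    T=P[abs(P[:,2]-zt)<.006]
    c=np.median(T[:,:2],0);T=T[np.hypot(*(T[:,:2]-c).T)<.05]
    (c,r)=cv2.minEnclosingCircle(T[:,:2].astype('f4'))
    Q=P[(P[:,2]<zt-.01)&(np.hypot(*(P[:,:2]-c).T)<.05)]
    print(k,n,'ztop %.3f'%zt,'top',np.round(c,4),round(r,4),'wall',np.round(circ(Q),4))
E
python3 m.py; python3 - <<'E'
from h import *
def hsv(p):return cv2.cvtColor(p,cv2.COLOR_BGR2HSV)
def rect(W,m,zl,zh,open=2):
    m=(m&(W[...,2]>zl)&(W[...,2]<zh)).astype('u1')
    n,l,s,_=cv2.connectedComponentsWithStats(m);i=1+np.argmax(s[1:,4])
    P=W[l==i];return cv2.minAreaRect(P[:,:2].astype('f4')),np.median(P[:,2]),s[i,4]
for n in('scene','side'):
    p,d,K,V=load(n+'0');W=cloud(d,K,V);h=hsv(p);H,Sa,Va=h[...,0],h[...,1],h[...,2]
    v,u=np.mgrid[:480,:640]
    def box(a):return (u>=a[0])&(v>=a[1])&(u<a[2])&(v<a[3])
    B={'scene':dict(tray=(345,135,500,218),mat=(110,305,240,425),rack=(250,220,470,380)),'side':dict(tray=(30,285,270,462),mat=(390,175,495,225),rack=(178,180,390,300))}[n]
    print(n,'tray',rect(W,box(B['tray'])&(Sa<90),-.01,.03),'mat',rect(W,box(B['mat'])&(H<25)&(Sa>60),-.01,.015))
    nb=(H<25)|(H>165)
    print('rack',rect(W,box(B['rack'])&~((H>95)&(H<130)&(Sa>100)),.003,.03))
    print('bench z',np.nanmedian(W[300:320,100:130,2] if n=='scene' else W[340:360,450:480,2]))
    if n=='scene':
        print('plane body',rect(W,box((322,255,400,325))&(W[...,0]>0.5),.022,.06))
        P=W[box((322,255,400,325))];P=P[(P[:,2]>.03)&(P[:,2]<.045)];print(np.percentile(P,[2,50,98],axis=0))
E
```

```text
green scene ztop 0.136 top [ 0.555  -0.0938] 0.0275 wall [ 0.5545 -0.0925  0.0258]
green side ztop 0.159 top [0.3916 0.0761] 0.0314 wall [0.3897 0.0831 0.0216]
red scene ztop 0.136 top [ 0.559 -0.004] 0.0282 wall [ 0.5585 -0.0026  0.0256]
red side ztop 0.134 top [ 0.5565 -0.0036] 0.0265 wall [ 0.5579 -0.0048  0.0257]
yellow scene ztop 0.136 top [0.5615 0.0791] 0.0277 wall [0.561  0.0799 0.0256]
yellow side ztop 0.134 top [0.5599 0.0785] 0.0269 wall [0.5606 0.0775 0.0258]
bigyel scene ztop 0.161 top [0.3854 0.0715] 0.0358 wall [0.3852 0.0731 0.0337]
bigyel side ztop 0.159 top [0.3837 0.0717] 0.0348 wall [0.3847 0.0709 0.0338]
smallgreen scene ztop 0.094 top [ 0.5299 -0.2316] 0.0211 wall [ 0.5299 -0.2312  0.0196]
smallgreen side ztop 0.093 top [ 0.5299 -0.2311] 0.0218 wall [ 0.5294 -0.2329  0.0191]
pink scene ztop 0.123 top [0.549  0.2184] 0.0285 wall [0.5483 0.2193 0.0257]
pink side ztop 0.121 top [0.5476 0.2178] 0.0272 wall [0.548  0.2168 0.0259]
model scene ((0.3788595497608185, -0.07694987207651138), (0.0524776428937912, 0.07904008775949478), 8.921187400817871) 0.06394776652930603

[... 792 characters left out ...]
23), np.float64(0.04059517490983082), np.int32(1748))
[[ 0.55957927 -0.11033087  0.03114028]
 [ 0.6366611  -0.02632369  0.03954432]
 [ 0.65309398  0.03319475  0.04458092]]
side tray (((0.5198373794555664, 0.35599803924560547), (0.3471764624118805, 0.14259566366672516), 3.5167758464813232), np.float64(0.003499546656213813), np.int32(20155)) mat (((0.4741337299346924, -0.3552728593349457), (0.10200202465057373, 0.20819582045078278), 84.19100952148438), np.float64(0.004412879302248351), np.int32(1724))
rack (((0.6136754751205444, -0.009817838668823242), (0.33156415820121765, 0.24438953399658203), 87.05453491210938), np.float64(0.010714764878834668), np.int32(5717))
bench z 1.881159715685828e-05
```

```bash
cat >> h.py <<'E'
from scipy.spatial.transform import Rotation as Ro
def Rd(th):
    t=np.radians(th);c,s=np.cos(t),np.sin(t);return np.array([[c,s,0],[s,-c,0],[0,0,-1]])
def move(p,th):
    s=telemetry.get_state();R=np.array(s['tcp_rot'])
    print('t %.2f'%s['time_s'],'tcp',np.round(s['tcp_pos'],4),'th %.2f'%np.degrees(np.arctan2(R[1,0],R[0,0])),'w %.4f'%s['width'],'q',np.round(s['q'],2))
    print('d',np.round(R.T@(np.array(p)-s['tcp_pos']),4),'w',np.round(Ro.from_matrix(R.T@Rd(th)).as_rotvec(degrees=True),2))
E
python3 - <<'E'
from h import *
move([.5605,.0785,.245],90)
for n in('scene','side'):
    p,d,K,V=load(n+'0');W=cloud(d,K,V).reshape(-1,3);h=cv2.cvtColor(p,cv2.COLOR_BGR2HSV).reshape(-1,3)
    c0=np.array([.51,.36]);X=W[:,:2]-c0
    P=X[(abs(X[:,0])<.2)&(abs(X[:,1])<.1)&(W[:,2]>-.01)&(W[:,2]<.03)&(h[:,1]<80)&(h[:,2]>110)]
    for a in np.radians([2,3,4,5,6]):
        Q=P@np.array([[np.cos(a),-np.sin(a)],[np.sin(a),np.cos(a)]])
        hx=np.histogram(Q[:,0],np.arange(-.2,.2,.004))[0];hy=np.histogram(Q[:,1],np.arange(-.1,.1,.004))[0]
        def ed(h,lo):
            i=np.where(h>.35*np.median(h[h>0]))[0];return lo+.004*i[0],lo+.004*(i[-1]+1)
        print(n,round(np.degrees(a)),np.round(ed(hx,-.2),3),np.round(ed(hy,-.1),3))
E
```

```text
t 0.10 tcp [ 0.1922 -0.5944  0.2438] th 17.92 w 0.0872 q [ 1.24  0.33 -0.06  1.46  0.02  1.35 -0.09]
d [ 5.575e-01 -5.269e-01 -5.000e-04] w [-7.000e-02 -4.000e-02 -7.208e+01]
scene 2 [-0.164  0.16 ] [-0.068  0.072]
scene 3 [-0.164  0.16 ] [-0.068  0.072]
scene 4 [-0.164  0.16 ] [-0.068  0.072]
scene 5 [-0.164  0.16 ] [-0.068  0.072]
scene 6 [-0.164  0.16 ] [-0.068  0.076]
side 2 [-0.168  0.16 ] [-0.068  0.068]
side 3 [-0.164  0.156] [-0.064  0.068]
side 4 [-0.164  0.156] [-0.064  0.068]
side 5 [-0.164  0.156] [-0.064  0.072]
side 6 [-0.168  0.16 ] [-0.068  0.072]
```

Call:
{"fn": "apply_moves", "kwargs": {"targets": [{"dx": 0.043,"dy": -0.04,"wz": -9},{"dx": 0.086,"dy": -0.08,"wz": -18},{"dx": 0.129,"dy": -0.12,"wz": -27},{"dx": 0.172,"dy": -0.16,"wz": -36},{"dx": 0.215,"dy": -0.2,"wz": -45,"jaw": 100}]}}

```text
validation failed for argument at $.ta...
```

```bash
python3 -c "
from h import *
move([.5605,.0785,.245],90)"
```

```text
t 0.10 tcp [ 0.1922 -0.5944  0.2438] th 17.92 w 0.0872 q [ 1.24  0.33 -0.06  1.46  0.02  1.35 -0.09]
d [ 5.575e-01 -5.269e-01 -5.000e-04] w [-7.000e-02 -4.000e-02 -7.208e+01]
```

Call:
{"fn": "apply_moves", "kwargs": {"targets": [{"wx": 0,"wy": 0,"wz": -9,"dx": 0.043,"dy": -0.04,"dz": 0,"jaw": 100},{"wx": 0,"wy": 0,"wz": -18,"dx": 0.086,"dy": -0.08,"dz": 0,"jaw": 100},{"wx": 0,"wy": 0,"wz": -27,"dx": 0.129,"dy": -0.12,"dz": 0,"jaw": 100},{"wx": 0,"wy": 0,"wz": -36,"dx": 0.172,"dy": -0.16,"dz": 0,"jaw": 100},{"wx": 0,"wy": 0,"wz": -45,"dx": 0.215,"dy": -0.2,"dz": 0,"jaw": 100}]}}

```text
time_s: 0.72
tcp_pos: [0.3359, -0.3364, 0.2444]
tcp_rot: [[0.451, 0.893, -0.0], [0.893, -0.451, -0.0], [-0.0, -0.0, -1.0]]
contact_force: [1.0, 0.2, 0.5]
width: 0.0869
gripper_force: 0.0
```

```bash
python3 -c "
from h import *
move([.5605,.0785,.245],90)"
```

```text
t 0.72 tcp [ 0.3359 -0.3364  0.2444] th 63.21 w 0.0869 q [ 1.02  0.02 -0.34  1.83  0.01  1.3   0.22]
d [ 0.4716  0.0136 -0.0007] w [-1.000e-02  1.000e-02 -2.679e+01]
```

Call:
{"fn": "apply_moves", "kwargs": {"targets": [{"wx": 0,"wy": 0,"wz": -6,"dx": 0.058,"dy": 0.002,"dz": 0,"jaw": 100},{"wx": 0,"wy": 0,"wz": -12,"dx": 0.116,"dy": 0.004,"dz": 0,"jaw": 100},{"wx": 0,"wy": 0,"wz": -18,"dx": 0.174,"dy": 0.006,"dz": 0,"jaw": 100},{"wx": 0,"wy": 0,"wz": -24,"dx": 0.232,"dy": 0.008,"dz": 0,"jaw": 100},{"wx": 0,"wy": 0,"wz": -26.8,"dx": 0.29,"dy": 0.01,"dz": 0,"jaw": 100}]}}

```text
time_s: 1.35
tcp_pos: [0.4767, -0.0829, 0.2445]
tcp_rot: [[0.003, 1.0, 0.0], [1.0, -0.003, -0.0], [-0.0, 0.0, -1.0]]
contact_force: [0.7, -0.2, -0.1]
width: 0.087
gripper_force: 0.0
```

```bash
python3 -c "
from h import *
move([.5605,.0785,.245],90)"
```

```text
t 1.35 tcp [ 0.4767 -0.0829  0.2445] th 89.84 w 0.0870 q [ 0.71  0.06 -0.65  1.79  0.04  1.3   0.05]
d [ 0.1616  0.0833 -0.0006] w [ 0.01  0.02 -0.16]
```

Call:
{"fn": "apply_moves", "kwargs": {"targets": [{"wx": 0,"wy": 0,"wz": 0,"dx": 0.05,"dy": 0.027,"dz": 0,"jaw": 100},{"wx": 0,"wy": 0,"wz": 0,"dx": 0.105,"dy": 0.055,"dz": 0,"jaw": 100},{"wx": 0,"wy": 0,"wz": -0.2,"dx": 0.161,"dy": 0.083,"dz": 0,"jaw": 100},{"wx": 0,"wy": 0,"wz": -0.2,"dx": 0.161,"dy": 0.083,"dz": 0,"jaw": 100},{"wx": 0,"wy": 0,"wz": -0.2,"dx": 0.161,"dy": 0.083,"dz": 0.03,"jaw": 100}]}}

```text
time_s: 1.98
tcp_pos: [0.561, 0.0767, 0.2154]
tcp_rot: [[0.0, 1.0, 0.003], [1.0, -0.0, 0.0], [0.0, 0.003, -1.0]]
contact_force: [-0.3, -0.5, -0.3]
width: 0.0865
gripper_force: 0.0
```

```bash
python3 -c "
from h import *
move([.5605,.0785,.107],90)"
```

```text
t 1.98 tcp [0.561  0.0767 0.2154] th 89.98 w 0.0865 q [ 0.42  0.31 -0.76  1.63  0.22  1.29 -0.38]
d [ 0.0018 -0.0008  0.1084] w [ 0.16 -0.02 -0.02]
```

Call:
{"fn": "apply_moves", "kwargs": {"targets": [{"wx": 0,"wy": 0,"wz": 0,"dx": 0.001,"dy": -0.001,"dz": 0.04,"jaw": 100},{"wx": 0,"wy": 0,"wz": 0,"dx": 0.001,"dy": -0.001,"dz": 0.08,"jaw": 100},{"wx": 0,"wy": 0,"wz": 0,"dx": 0.001,"dy": -0.001,"dz": 0.108,"jaw": 100},{"wx": 0,"wy": 0,"wz": 0,"dx": 0.001,"dy": -0.001,"dz": 0.108,"jaw": 50},{"wx": 0,"wy": 0,"wz": 0,"dx": 0.001,"dy": -0.001,"dz": 0.108,"jaw": 40}], "grip_force": 25}}

```text
time_s: 2.6
tcp_pos: [0.5596, 0.0767, 0.1077]
tcp_rot: [[0.002, 1.0, 0.001], [1.0, -0.002, -0.0], [-0.0, 0.001, -1.0]]
contact_force: [0.5, -0.2, 0.7]
width: 0.0744
gripper_force: 0.0
```

Call:
{"fn": "apply_moves", "kwargs": {"targets": [{"wx": 0,"wy": 0,"wz": 0,"dx": 0,"dy": 0,"dz": 0,"jaw": 40},{"wx": 0,"wy": 0,"wz": 0,"dx": 0,"dy": 0,"dz": 0,"jaw": 40}]}}

```text
time_s: 2.85
tcp_pos: [0.5596, 0.077, 0.1075]
tcp_rot: [[0.001, 1.0, 0.002], [1.0, -0.001, -0.0], [-0.0, 0.002, -1.0]]
contact_force: [-0.0, 0.4, -0.3]
width: 0.0551
gripper_force: 0.0
```

Call:
{"fn": "apply_moves", "kwargs": {"targets": [{"wx": 0,"wy": 0,"wz": 0,"dx": 0,"dy": 0,"dz": 0,"jaw": 40},{"wx": 0,"wy": 0,"wz": 0,"dx": 0,"dy": 0,"dz": 0,"jaw": 40},{"wx": 0,"wy": 0,"wz": 0,"dx": 0,"dy": 0,"dz": -0.02,"jaw": 40},{"wx": 0,"wy": 0,"wz": 0,"dx": 0,"dy": 0,"dz": -0.06,"jaw": 40},{"wx": 0,"wy": 0,"wz": 0,"dx": 0,"dy": 0,"dz": -0.11,"jaw": 40}]}}

```text
time_s: 3.48
tcp_pos: [0.5581, 0.077, 0.2176]
tcp_rot: [[0.001, 1.0, -0.002], [1.0, -0.001, 0.0], [0.0, -0.002, -1.0]]
contact_force: [1.5, 0.6, -4.7]
width: 0.0515
gripper_force: 25.0
```

Call:
{"fn": "apply_moves", "kwargs": {"targets": [{"wx": 0,"wy": 0,"wz": 0,"dx": 0.02,"dy": 0.003,"dz": -0.045,"jaw": 40},{"wx": 0,"wy": 0,"wz": 0,"dx": 0.08,"dy": 0.011,"dz": -0.045,"jaw": 40},{"wx": 0,"wy": 0,"wz": 0,"dx": 0.14,"dy": 0.02,"dz": -0.045,"jaw": 40},{"wx": 0,"wy": 0,"wz": 0,"dx": 0.2,"dy": 0.028,"dz": -0.045,"jaw": 40},{"wx": 0,"wy": 0,"wz": 0,"dx": 0.25,"dy": 0.034,"dz": -0.045,"jaw": 40}]}}

```text
time_s: 4.1
tcp_pos: [0.5928, 0.3292, 0.262]
tcp_rot: [[0.0, 1.0, -0.001], [1.0, -0.0, 0.0], [0.0, -0.001, -1.0]]
contact_force: [0.6, 0.2, -3.2]
width: 0.0515
gripper_force: 25.0
```

```bash
python3 -c "
from h import *
move([.597,.367,.099],90)"
```

```text
t 4.10 tcp [0.5928 0.3292 0.262 ] th 89.97 w 0.0515 q [-0.06  0.56 -0.79  1.24  0.39  1.49 -0.81]
d [0.0378 0.0043 0.163 ] w [-0.05 -0.01 -0.03]
```

Call:
{"fn": "apply_moves", "kwargs": {"targets": [{"wx": 0,"wy": 0,"wz": 0,"dx": 0.038,"dy": 0.004,"dz": 0,"jaw": 40},{"wx": 0,"wy": 0,"wz": 0,"dx": 0.038,"dy": 0.004,"dz": 0.06,"jaw": 40},{"wx": 0,"wy": 0,"wz": 0,"dx": 0.038,"dy": 0.004,"dz": 0.12,"jaw": 40},{"wx": 0,"wy": 0,"wz": 0,"dx": 0.038,"dy": 0.004,"dz": 0.15,"jaw": 40},{"wx": 0,"wy": 0,"wz": 0,"dx": 0.038,"dy": 0.004,"dz": 0.157,"jaw": 40}]}}

```text
time_s: 4.72
tcp_pos: [0.5965, 0.3639, 0.1026]
tcp_rot: [[0.001, 1.0, -0.004], [1.0, -0.001, -0.002], [-0.002, -0.004, -1.0]]
contact_force: [0.2, 0.0, -4.1]
width: 0.0515
gripper_force: 25.0
```

Call:
{"fn": "apply_moves", "kwargs": {"targets": [{"wx": 0,"wy": 0,"wz": 0,"dx": 0,"dy": 0,"dz": 0.003,"jaw": 40},{"wx": 0,"wy": 0,"wz": 0,"dx": 0,"dy": 0,"dz": 0.005,"jaw": 40},{"wx": 0,"wy": 0,"wz": 0,"dx": 0,"dy": 0,"dz": 0.005,"jaw": 40}]}}

```text
time_s: 5.1
tcp_pos: [0.5979, 0.3653, 0.1007]
tcp_rot: [[0.001, 1.0, 0.001], [1.0, -0.001, 0.001], [0.001, 0.001, -1.0]]
contact_force: [0.5, -0.8, -3.7]
width: 0.0515
gripper_force: 25.0
```

Call:
{"fn": "apply_moves", "kwargs": {"targets": [{"wx": 0,"wy": 0,"wz": 0,"dx": 0,"dy": 0,"dz": 0.0015,"jaw": 40},{"wx": 0,"wy": 0,"wz": 0,"dx": 0,"dy": 0,"dz": 0.0025,"jaw": 40},{"wx": 0,"wy": 0,"wz": 0,"dx": 0,"dy": 0,"dz": 0.0025,"jaw": 40}]}}

```text
time_s: 5.48
tcp_pos: [0.5977, 0.3654, 0.0984]
tcp_rot: [[0.001, 1.0, 0.001], [1.0, -0.001, 0.001], [0.001, 0.001, -1.0]]
contact_force: [-2.3, -1.8, 5.3]
width: 0.0514
gripper_force: 25.0
```

Call:
{"fn": "apply_moves", "kwargs": {"targets": [{"wx": 0,"wy": 0,"wz": 0,"dx": 0,"dy": 0,"dz": -0.001,"jaw": 80},{"wx": 0,"wy": 0,"wz": 0,"dx": 0,"dy": 0,"dz": -0.001,"jaw": 80},{"wx": 0,"wy": 0,"wz": 0,"dx": 0,"dy": 0,"dz": -0.01,"jaw": 80},{"wx": 0,"wy": 0,"wz": 0,"dx": 0,"dy": 0,"dz": -0.06,"jaw": 80},{"wx": 0,"wy": 0,"wz": 0,"dx": 0,"dy": 0,"dz": -0.12,"jaw": 80}]}}

```text
time_s: 6.1
tcp_pos: [0.597, 0.3646, 0.218]
tcp_rot: [[0.001, 1.0, -0.002], [1.0, -0.001, -0.001], [-0.001, -0.002, -1.0]]
contact_force: [0.5, 0.3, 0.3]
width: 0.0696
gripper_force: 0.0
```

```bash
python3 -c "
from h import *
move([.558,-.0037,.2],90)"
```

```text
t 6.10 tcp [0.597  0.3646 0.218 ] th 89.93 w 0.0696 q [-0.13  0.63 -0.78  1.23  0.43  1.44 -0.86]
d [-0.3683 -0.0386  0.0184] w [-0.09  0.05 -0.07]
```

Call:
{"fn": "apply_moves", "kwargs": {"targets": [{"wx": 0,"wy": 0,"wz": 0,"dx": -0.06,"dy": -0.006,"dz": 0,"jaw": 100},{"wx": 0,"wy": 0,"wz": 0,"dx": -0.12,"dy": -0.012,"dz": 0,"jaw": 100},{"wx": 0,"wy": 0,"wz": 0,"dx": -0.18,"dy": -0.018,"dz": 0,"jaw": 100},{"wx": 0,"wy": 0,"wz": 0,"dx": -0.24,"dy": -0.024,"dz": 0,"jaw": 100},{"wx": 0,"wy": 0,"wz": 0,"dx": -0.3,"dy": -0.03,"dz": 0,"jaw": 100}]}}

```text
time_s: 6.72
tcp_pos: [0.5668, 0.0631, 0.2178]
tcp_rot: [[0.001, 1.0, 0.001], [1.0, -0.001, -0.0], [-0.0, 0.001, -1.0]]
contact_force: [0.7, -0.2, 0.3]
width: 0.0868
gripper_force: 0.0
```

Call:
{"fn": "apply_moves", "kwargs": {"targets": [{"wx": 0,"wy": 0,"wz": 0,"dx": -0.05,"dy": -0.006,"dz": 0,"jaw": 100},{"wx": 0,"wy": 0,"wz": 0,"dx": -0.068,"dy": -0.008,"dz": 0,"jaw": 100},{"wx": 0,"wy": 0,"wz": 0,"dx": -0.068,"dy": -0.008,"dz": 0,"jaw": 100}]}}

```text
time_s: 7.1
tcp_pos: [0.5591, -0.0036, 0.2175]
tcp_rot: [[0.003, 1.0, 0.001], [1.0, -0.003, -0.0], [-0.0, 0.001, -1.0]]
contact_force: [0.2, 1.1, -0.5]
width: 0.0868
gripper_force: 0.0
```

```bash
python3 -c "
from h import *
move([.558,-.0037,.107],90)
p,d,K,V=grab('side','side1');W=cloud(d,K,V)
P=W.reshape(-1,3);h=cv2.cvtColor(p,cv2.COLOR_BGR2HSV).reshape(-1,3)
T=P[(abs(P[:,0]-.597)<.06)&(abs(P[:,1]-.365)<.06)&(P[:,2]>.03)&(P[:,2]<.14)];print(len(T),np.percentile(T[:,2],98));from m import circ;print(circ(T[T[:,2]<.11]))
" | grep -v -e scene -e ztop -e model
```

```text
t 7.10 tcp [ 0.5591 -0.0036  0.2175] th 89.82 w 0.0868 q [ 0.58  0.29 -0.78  1.64  0.21  1.29 -0.24]
d [-1.000e-04 -1.100e-03  1.105e-01] w [ 0.03  0.02 -0.18]
3111 0.12503625783288158
[0.59803563 0.36618111 0.0257613 ]
```

View pics/side1.png

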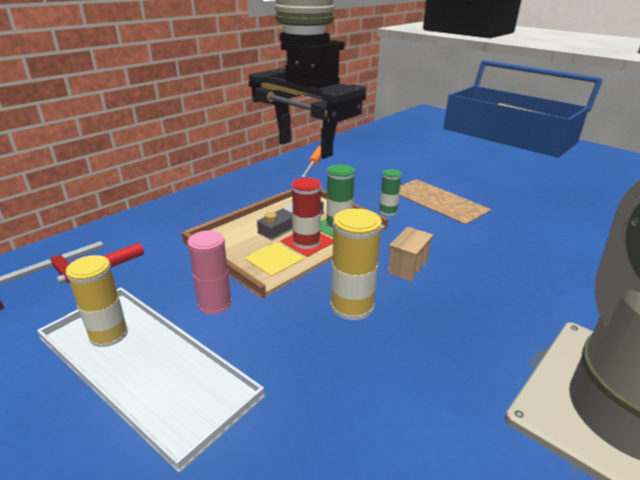

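The yellow tin stands in the tray (98,300), and the gripper is above the red tin (307,215). The yellow square is clear at (275,258).

Call:
{"fn": "apply_moves", "kwargs": {"targets": [{"wx": 0,"wy": 0,"wz": -0.2,"dx": 0,"dy": -0.001,"dz": 0.05,"jaw": 100},{"wx": 0,"wy": 0,"wz": -0.2,"dx": 0,"dy": -0.001,"dz": 0.1,"jaw": 80},{"wx": 0,"wy": 0,"wz": -0.2,"dx": 0,"dy": -0.001,"dz": 0.11,"jaw": 40},{"wx": 0,"wy": 0,"wz": -0.2,"dx": 0,"dy": -0.001,"dz": 0.11,"jaw": 40},{"wx": 0,"wy": 0,"wz": -0.2,"dx": 0,"dy": -0.001,"dz": 0.11,"jaw": 40}]}}

```text
time_s: 7.78
tcp_pos: [0.5593, -0.0022, 0.1092]
tcp_rot: [[-0.003, 1.0, 0.003], [1.0, 0.003, 0.0], [0.0, 0.003, -1.0]]
contact_force: [-0.2, 0.2, 1.1]
width: 0.0552
gripper_force: 0.7
```

Call:
{"fn": "apply_moves", "kwargs": {"targets": [{"wx": 0,"wy": 0,"wz": 0,"dx": 0,"dy": 0,"dz": 0,"jaw": 40},{"wx": 0,"wy": 0,"wz": 0,"dx": 0,"dy": 0,"dz": 0,"jaw": 40},{"wx": 0,"wy": 0,"wz": 0,"dx": 0,"dy": 0,"dz": 0,"jaw": 40}]}}

```text
time_s: 8.15
tcp_pos: [0.559, -0.0026, 0.1089]
tcp_rot: [[-0.002, 1.0, 0.003], [1.0, 0.002, -0.0], [-0.0, 0.003, -1.0]]
contact_force: [-2.5, -1.2, 6.8]
width: 0.0518
gripper_force: 24.9
```

Call:
{"fn": "apply_moves", "kwargs": {"targets": [{"wx": 0,"wy": 0,"wz": 0,"dx": 0,"dy": 0,"dz": -0.02,"jaw": 40},{"wx": 0,"wy": 0,"wz": 0,"dx": 0,"dy": 0,"dz": -0.07,"jaw": 40},{"wx": 0,"wy": 0,"wz": 0,"dx": 0,"dy": 0,"dz": -0.12,"jaw": 40},{"wx": 0,"wy": 0,"wz": 0,"dx": 0.02,"dy": 0,"dz": -0.15,"jaw": 40},{"wx": 0,"wy": 0,"wz": 0,"dx": 0.08,"dy": 0,"dz": -0.15,"jaw": 40}]}}

```text
time_s: 8.78
tcp_pos: [0.5595, 0.0745, 0.2609]
tcp_rot: [[0.005, 1.0, 0.005], [1.0, -0.005, -0.002], [-0.002, 0.005, -1.0]]
contact_force: [1.0, 0.5, -4.3]
width: 0.0515
gripper_force: 24.9
```

Call:
{"fn": "apply_moves", "kwargs": {"targets": [{"wx": 0,"wy": 0,"wz": 0,"dx": 0.06,"dy": 0,"dz": 0,"jaw": 40},{"wx": 0,"wy": 0,"wz": 0,"dx": 0.12,"dy": -0.01,"dz": 0,"jaw": 40},{"wx": 0,"wy": 0,"wz": 0,"dx": 0.18,"dy": -0.024,"dz": 0,"jaw": 40},{"wx": 0,"wy": 0,"wz": 0,"dx": 0.235,"dy": -0.038,"dz": 0,"jaw": 40},{"wx": 0,"wy": 0,"wz": 0,"dx": 0.284,"dy": -0.052,"dz": 0,"jaw": 40}]}}

```text
time_s: 9.4
tcp_pos: [0.5044, 0.3627, 0.2584]
tcp_rot: [[-0.002, 1.0, 0.001], [1.0, 0.002, 0.0], [0.0, 0.001, -1.0]]
contact_force: [0.7, -1.5, -3.2]
width: 0.0517
gripper_force: 24.9
```

```bash
python3 -c "
from h import *
move([.507,.361,.100],90)"
```

```text
t 9.40 tcp [0.5044 0.3627 0.2584] th 90.13 w 0.0517 q [-0.04  0.45 -0.89  1.42  0.35  1.44 -0.93]
d [-0.0017  0.0025  0.1584] w [ 0.04 -0.02  0.13]
```

Call:
{"fn": "apply_moves", "kwargs": {"targets": [{"wx": 0,"wy": 0,"wz": 0,"dx": -0.002,"dy": 0.002,"dz": 0.06,"jaw": 40},{"wx": 0,"wy": 0,"wz": 0,"dx": -0.002,"dy": 0.002,"dz": 0.12,"jaw": 40},{"wx": 0,"wy": 0,"wz": 0,"dx": -0.002,"dy": 0.002,"dz": 0.15,"jaw": 40},{"wx": 0,"wy": 0,"wz": 0,"dx": -0.002,"dy": 0.002,"dz": 0.155,"jaw": 40},{"wx": 0,"wy": 0,"wz": 0,"dx": -0.002,"dy": 0.002,"dz": 0.157,"jaw": 40}]}}

```text
time_s: 10.02
tcp_pos: [0.5079, 0.3594, 0.1019]
tcp_rot: [[-0.002, 1.0, 0.002], [1.0, 0.002, 0.001], [0.001, 0.002, -1.0]]
contact_force: [-0.4, 0.9, -3.1]
width: 0.0516
gripper_force: 24.9
```

Call:
{"fn": "apply_moves", "kwargs": {"targets": [{"wx": 0,"wy": 0,"wz": 0,"dx": 0,"dy": 0,"dz": 0.0015,"jaw": 40},{"wx": 0,"wy": 0,"wz": 0,"dx": 0,"dy": 0,"dz": 0.002,"jaw": 40},{"wx": 0,"wy": 0,"wz": 0,"dx": 0,"dy": 0,"dz": 0.002,"jaw": 40}]}}

```text
time_s: 10.4
tcp_pos: [0.508, 0.3601, 0.1001]
tcp_rot: [[-0.002, 1.0, 0.003], [1.0, 0.002, 0.002], [0.002, 0.003, -1.0]]
contact_force: [-0.2, 1.1, 6.4]
width: 0.0515
gripper_force: 25.0
```

Contact. Release, rise, and go to green (.555,-.093).

Call:
{"fn": "apply_moves", "kwargs": {"targets": [{"wx": 0,"wy": 0,"wz": 0,"dx": 0,"dy": 0,"dz": -0.001,"jaw": 80},{"wx": 0,"wy": 0,"wz": 0,"dx": 0,"dy": 0,"dz": -0.001,"jaw": 80},{"wx": 0,"wy": 0,"wz": 0,"dx": 0,"dy": 0,"dz": -0.01,"jaw": 80},{"wx": 0,"wy": 0,"wz": 0,"dx": 0,"dy": 0,"dz": -0.06,"jaw": 80},{"wx": 0,"wy": 0,"wz": 0,"dx": 0,"dy": 0,"dz": -0.12,"jaw": 80}]}}

```text
time_s: 11.02
tcp_pos: [0.5067, 0.3584, 0.2191]
tcp_rot: [[-0.002, 1.0, -0.002], [1.0, 0.002, -0.001], [-0.001, -0.002, -1.0]]
contact_force: [1.5, 0.1, 0.4]
width: 0.0696
gripper_force: 0.0
```

Call:
{"fn": "apply_moves", "kwargs": {"targets": [{"wx": 0,"wy": 0,"wz": 0,"dx": -0.055,"dy": 0.015,"dz": -0.01,"jaw": 100},{"wx": 0,"wy": 0,"wz": 0,"dx": -0.115,"dy": 0.03,"dz": -0.02,"jaw": 100},{"wx": 0,"wy": 0,"wz": 0,"dx": -0.173,"dy": 0.045,"dz": -0.02,"jaw": 100},{"wx": 0,"wy": 0,"wz": 0,"dx": -0.234,"dy": 0.047,"dz": -0.02,"jaw": 100},{"wx": 0,"wy": 0,"wz": 0,"dx": -0.295,"dy": 0.047,"dz": -0.02,"jaw": 100}]}}

```text
time_s: 11.65
tcp_pos: [0.5548, 0.062, 0.2387]
tcp_rot: [[-0.002, 1.0, 0.001], [1.0, 0.002, -0.0], [-0.0, 0.001, -1.0]]
contact_force: [1.6, -0.6, -0.2]
width: 0.0866
gripper_force: 0.0
```

Call:
{"fn": "apply_moves", "kwargs": {"targets": [{"wx": 0,"wy": 0,"wz": 0,"dx": -0.06,"dy": 0,"dz": 0,"jaw": 100},{"wx": 0,"wy": 0,"wz": 0,"dx": -0.12,"dy": 0,"dz": 0,"jaw": 100},{"wx": 0,"wy": 0,"wz": 0,"dx": -0.158,"dy": 0,"dz": 0.01,"jaw": 100},{"wx": 0,"wy": 0,"wz": 0,"dx": -0.158,"dy": 0,"dz": 0.02,"jaw": 100}]}}

```text
time_s: 12.15
tcp_pos: [0.5549, -0.0979, 0.218]
tcp_rot: [[0.004, 1.0, 0.0], [1.0, -0.004, -0.001], [-0.001, 0.0, -1.0]]
contact_force: [-0.2, 0.4, -1.2]
width: 0.0869
gripper_force: 0.0
```

```bash
python3 -c "
from h import *
move([.555,-.093,.108],90)"
```

```text
t 12.15 tcp [ 0.5549 -0.0979  0.218 ] th 89.79 w 0.0869 q [ 0.73  0.3  -0.76  1.63  0.22  1.29 -0.07]
d [5.1e-03 1.0e-04 1.1e-01] w [ 0.01  0.07 -0.21]
```

Call:
{"fn": "apply_moves", "kwargs": {"targets": [{"wx": 0,"wy": 0,"wz": -0.2,"dx": 0.004,"dy": 0,"dz": 0.05,"jaw": 100},{"wx": 0,"wy": 0,"wz": -0.2,"dx": 0.004,"dy": 0,"dz": 0.1,"jaw": 80},{"wx": 0,"wy": 0,"wz": -0.2,"dx": 0.004,"dy": 0,"dz": 0.11,"jaw": 40},{"wx": 0,"wy": 0,"wz": -0.2,"dx": 0.004,"dy": 0,"dz": 0.11,"jaw": 40},{"wx": 0,"wy": 0,"wz": -0.2,"dx": 0.004,"dy": 0,"dz": 0.11,"jaw": 40}]}}

```text
time_s: 12.78
tcp_pos: [0.5564, -0.0897, 0.1103]
tcp_rot: [[-0.006, 1.0, 0.003], [1.0, 0.006, -0.001], [-0.001, 0.003, -1.0]]
contact_force: [-1.7, -0.5, 1.2]
width: 0.0549
gripper_force: 1.0
```

Call:
{"fn": "apply_moves", "kwargs": {"targets": [{"wx": 0,"wy": 0,"wz": 0,"dx": 0,"dy": 0,"dz": 0,"jaw": 40},{"wx": 0,"wy": 0,"wz": 0,"dx": 0,"dy": 0,"dz": 0,"jaw": 40},{"wx": 0,"wy": 0,"wz": 0,"dx": 0,"dy": 0,"dz": 0,"jaw": 40}]}}

```text
time_s: 13.15
tcp_pos: [0.5561, -0.09, 0.1098]
tcp_rot: [[-0.006, 1.0, 0.002], [1.0, 0.006, -0.001], [-0.001, 0.002, -1.0]]
contact_force: [-2.1, 0.5, 6.6]
width: 0.0517
gripper_force: 24.9
```

Call:
{"fn": "apply_moves", "kwargs": {"targets": [{"wx": 0,"wy": 0,"wz": 0,"dx": 0,"dy": 0,"dz": -0.02,"jaw": 40},{"wx": 0,"wy": 0,"wz": 0,"dx": 0,"dy": 0,"dz": -0.07,"jaw": 40},{"wx": 0,"wy": 0,"wz": 0,"dx": 0,"dy": 0,"dz": -0.12,"jaw": 40},{"wx": 0,"wy": 0,"wz": -0.3,"dx": 0.02,"dy": 0,"dz": -0.15,"jaw": 40},{"wx": 0,"wy": 0,"wz": -0.3,"dx": 0.08,"dy": 0,"dz": -0.16,"jaw": 40}]}}

```text
time_s: 13.78
tcp_pos: [0.5556, -0.0124, 0.2713]
tcp_rot: [[-0.004, 1.0, 0.004], [1.0, 0.004, -0.002], [-0.002, 0.004, -1.0]]
contact_force: [1.0, 0.3, -3.1]
width: 0.0516
gripper_force: 24.9
```

Call:
{"fn": "apply_moves", "kwargs": {"targets": [{"wx": 0,"wy": 0,"wz": 0,"dx": 0.06,"dy": 0,"dz": 0,"jaw": 40},{"wx": 0,"wy": 0,"wz": 0,"dx": 0.12,"dy": 0,"dz": 0,"jaw": 40},{"wx": 0,"wy": 0,"wz": 0,"dx": 0.18,"dy": 0,"dz": 0,"jaw": 40},{"wx": 0,"wy": 0,"wz": 0,"dx": 0.235,"dy": -0.02,"dz": 0,"jaw": 40},{"wx": 0,"wy": 0,"wz": 0,"dx": 0.285,"dy": -0.05,"dz": 0,"jaw": 40}]}}

```text
time_s: 14.4
tcp_pos: [0.5007, 0.2765, 0.2692]
tcp_rot: [[-0.011, 1.0, 0.0], [1.0, 0.011, 0.001], [0.001, 0.001, -1.0]]
contact_force: [0.9, 0.8, -2.8]
width: 0.0515
gripper_force: 24.9
```

```bash
python3 -c "
from h import *
move([.417,.357,.101],90)"
```

```text
t 14.40 tcp [0.5007 0.2765 0.2692] th 90.64 w 0.0515 q [ 0.18  0.34 -0.94  1.53  0.27  1.41 -0.77]
d [ 0.0813 -0.0829  0.1682] w [ 0.03 -0.05  0.64]
```

Call:
{"fn": "apply_moves", "kwargs": {"targets": [{"wx": 0,"wy": 0,"wz": 0.3,"dx": 0.04,"dy": -0.042,"dz": 0,"jaw": 40},{"wx": 0,"wy": 0,"wz": 0.6,"dx": 0.081,"dy": -0.083,"dz": 0,"jaw": 40},{"wx": 0,"wy": 0,"wz": 0.6,"dx": 0.081,"dy": -0.083,"dz": 0.05,"jaw": 40},{"wx": 0,"wy": 0,"wz": 0.6,"dx": 0.081,"dy": -0.083,"dz": 0.11,"jaw": 40},{"wx": 0,"wy": 0,"wz": 0.6,"dx": 0.081,"dy": -0.083,"dz": 0.15,"jaw": 40}]}}

```text
time_s: 15.02
tcp_pos: [0.4173, 0.3538, 0.1168]
tcp_rot: [[-0.0, 1.0, -0.0], [1.0, 0.0, -0.001], [-0.001, -0.0, -1.0]]
contact_force: [0.3, 0.6, -2.3]
width: 0.0516
gripper_force: 24.9
```

```bash
python3 -c "
from h import *
move([.417,.357,.101],90)"
```

```text
t 15.03 tcp [0.4173 0.3538 0.1168] th 90.02 w 0.0516 q [-0.01  0.43 -0.93  1.78  0.38  1.13 -1.07]
d [ 0.0032 -0.0003  0.0158] w [-0.02  0.08  0.02]
```

Call:
{"fn": "apply_moves", "kwargs": {"targets": [{"wx": 0,"wy": 0,"wz": 0,"dx": 0.002,"dy": 0,"dz": 0.01,"jaw": 40},{"wx": 0,"wy": 0,"wz": 0,"dx": 0.002,"dy": 0,"dz": 0.014,"jaw": 40},{"wx": 0,"wy": 0,"wz": 0,"dx": 0.002,"dy": 0,"dz": 0.016,"jaw": 40},{"wx": 0,"wy": 0,"wz": 0,"dx": 0.002,"dy": 0,"dz": 0.016,"jaw": 40}]}}

```text
time_s: 15.52
tcp_pos: [0.4183, 0.3569, 0.1032]
tcp_rot: [[-0.0, 1.0, 0.002], [1.0, 0.0, 0.001], [0.001, 0.002, -1.0]]
contact_force: [-0.1, 0.2, -2.4]
width: 0.0514
gripper_force: 24.9
```

Call:
{"fn": "apply_moves", "kwargs": {"targets": [{"wx": 0,"wy": 0,"wz": 0,"dx": 0,"dy": 0,"dz": 0.0015,"jaw": 40},{"wx": 0,"wy": 0,"wz": 0,"dx": 0,"dy": 0,"dz": 0.003,"jaw": 40},{"wx": 0,"wy": 0,"wz": 0,"dx": 0,"dy": 0,"dz": 0.003,"jaw": 40}]}}

```text
time_s: 15.9
tcp_pos: [0.4176, 0.3575, 0.1006]
tcp_rot: [[-0.001, 1.0, 0.001], [1.0, 0.001, 0.001], [0.001, 0.001, -1.0]]
contact_force: [-3.7, -1.7, 11.8]
width: 0.0518
gripper_force: 25.0
```

Call:
{"fn": "apply_moves", "kwargs": {"targets": [{"wx": 0,"wy": 0,"wz": 0,"dx": 0,"dy": 0,"dz": -0.001,"jaw": 80},{"wx": 0,"wy": 0,"wz": 0,"dx": 0,"dy": 0,"dz": -0.001,"jaw": 80},{"wx": 0,"wy": 0,"wz": 0,"dx": 0,"dy": 0,"dz": -0.01,"jaw": 80},{"wx": 0,"wy": 0,"wz": 0,"dx": 0,"dy": 0,"dz": -0.06,"jaw": 80},{"wx": 0,"wy": 0,"wz": 0,"dx": 0,"dy": 0,"dz": -0.12,"jaw": 80}]}}

```text
time_s: 16.52
tcp_pos: [0.4173, 0.3562, 0.2203]
tcp_rot: [[-0.001, 1.0, -0.001], [1.0, 0.001, -0.001], [-0.001, -0.001, -1.0]]
contact_force: [2.1, 0.2, 0.1]
width: 0.0689
gripper_force: 0.0
```

Call:
{"fn": "apply_moves", "kwargs": {"targets": [{"wx": 0,"wy": 0,"wz": 0,"dx": -0.045,"dy": 0.035,"dz": -0.02,"jaw": 100},{"wx": 0,"wy": 0,"wz": 0,"dx": -0.09,"dy": 0.075,"dz": -0.03,"jaw": 100},{"wx": 0,"wy": 0,"wz": 0,"dx": -0.135,"dy": 0.115,"dz": -0.03,"jaw": 100},{"wx": 0,"wy": 0,"wz": 0,"dx": -0.18,"dy": 0.155,"dz": -0.03,"jaw": 100},{"wx": 0,"wy": 0,"wz": 0,"dx": -0.225,"dy": 0.195,"dz": -0.03,"jaw": 100}]}}

```text
time_s: 17.15
tcp_pos: [0.614, 0.1299, 0.2498]
tcp_rot: [[-0.0, 1.0, 0.001], [1.0, 0.0, -0.0], [-0.0, 0.001, -1.0]]
contact_force: [0.1, -0.1, -0.1]
width: 0.0873
gripper_force: 0.0
```

```bash
python3 -c "
from h import *
move([.56,-.036,.25],90)
p,d,K,V=grab('scene','scene1');p,d,K,V=grab('side','side2')"
```

```text
t 17.15 tcp [0.614  0.1299 0.2498] th 90.01 w 0.0873 q [ 0.34  0.46 -0.85  1.41  0.34  1.42 -0.51]
d [-0.1659 -0.054  -0.0002] w [0.05 0.   0.01]
```

View pics/scene1.png

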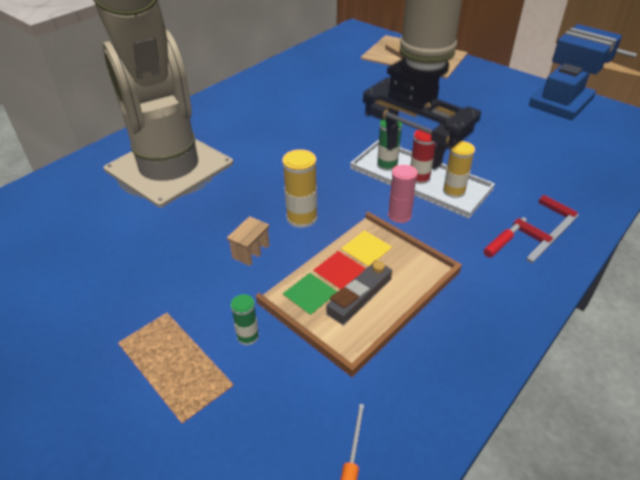

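All three tins stand in the tray (390,150 / 423,157 / 459,170); squares and plane are clear. Measure squares, plane and mat.

```bash
cat > sq.py <<'E'
from h import *
def rays(K,V,uv,z):
    uv=np.atleast_2d(uv).astype(float);r=np.c_[(uv-[K[0,2],K[1,2]])/[K[0,0],K[1,1]],np.ones(len(uv))]@V[:3,:3]
    o=-V[:3,:3].T@V[:3,3];return o+r*((z-o[2])/r[:,2])[:,None]
def region(p,K,V,m,z):
    n,l,s,_=cv2.connectedComponentsWithStats(m.astype('u1'));i=1+np.argmax(s[1:,4])
    ct=max(cv2.findContours((l==i).astype('u1'),0,cv2.CHAIN_APPROX_NONE)[0],key=len)[:,0]
    return rays(K,V,ct,z)[:,:2]
if __name__=='__main__':
  for n,s in(('scene','scene1'),('side','side2')):
    p,d,K,V=load(s);h=cv2.cvtColor(p,cv2.COLOR_BGR2HSV);H,S,Va=[h[...,i] for i in range(3)]
    W=cloud(d,K,V)
    area=(abs(W[...,0]-.56)<.055)&(abs(W[...,1])<.15)&(W[...,2]<.022)&(W[...,2]>.004)
    for k,m in dict(green=(H>40)&(H<85),red=((H<8)|(H>172))&(S>170),yellow=(H>20)&(H<34)&(S>150)).items():
        c,sz,a=cv2.minAreaRect(region(p,K,V,m&area,.013).astype('f4'));print(n,k,np.round(c,4),np.round(sz,4),round(a,1))
    mm=(abs(W[...,0]-.475)<.14)&(abs(W[...,1]+.355)<.09)&(H<25)&(S>60)
    c,sz,a=cv2.minAreaRect(region(p,K,V,mm,.004).astype('f4'));print(n,'mat',np.round(c,4),np.round(sz,4),round(a,1))
  p,d,K,V=load('scene1');W=cloud(d,K,V).reshape(-1,3)
  P=W[(abs(W[:,0]-.632)<.05)&(abs(W[:,1]+.036)<.1)&(W[:,2]>.02)&(W[:,2]<.07)]
  for lo,hi in((.02,.036),(.035,.045),(.02,.07),(.048,.07)):
    Q=P[(P[:,2]>lo)&(P[:,2]<hi)];c,sz,a=cv2.minAreaRect(Q[:,:2].astype('f4'));print(lo,hi,len(Q),np.round(c,4),np.round(sz,4),round(a,1),np.round(Q.mean(0),4))
E
python3 sq.py
python3 -c "
import cv2;p=cv2.imread('pics/scene1.png')[225:345,300:440];cv2.imwrite('pics/c1.png',cv2.resize(p,None,fx=5,fy=5,interpolation=2))"
```

```text
scene green [ 0.5557 -0.0916] [0.0759 0.0755] 87.2
scene red [ 0.5596 -0.0079] [0.0727 0.0725] 87.5
scene yellow [0.5631 0.0761] [0.076  0.0749] 87.7
scene mat [ 0.4779 -0.356 ] [0.0984 0.2086] 83.6
side green [ 0.5792 -0.0761] [0.0421 0.0865] 38.2
side red [ 0.5556 -0.007 ] [0.072  0.0717] 87.2Traceback (most recent call last):
  File "sq.py", line 15, in <module>
    c,sz,a=cv2.minAreaRect(region(p,K,V,m&area,.013).astype('f4'));print(n,k,np.round(c,4),np.round(sz,4),round(a,1))
                           ~~~~~~^^^^^^^^^^^^^^^^^^^
  File "sq.py", line 6, in region
    n,l,s,_=cv2.connectedComponentsWithStats(m.astype('u1'));i=1+np.argmax(s[1:,4])
                                                                 ~~~~~~~~~^^^^^^^^^
    return _wrapfunc(a, 'argmax', axis=axis, out=out, **kwds)
    return bound(*args, **kwds)
ValueError: attempt to get argmax of an empty sequence
```

View pics/c1.png

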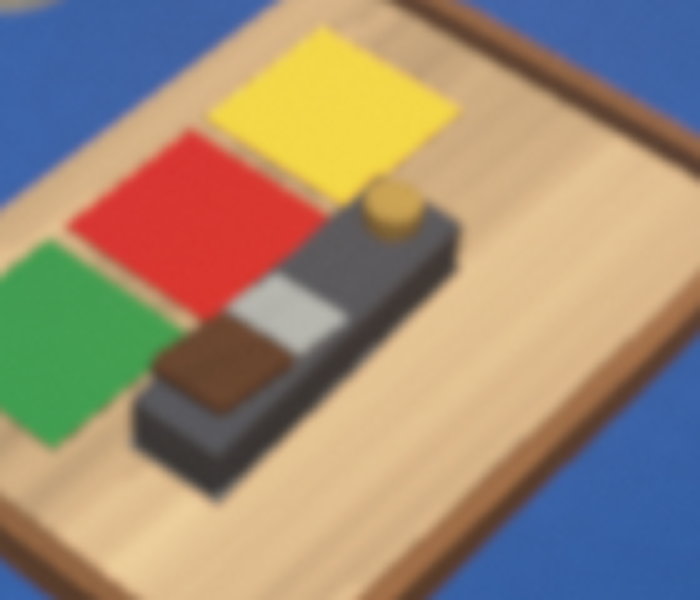

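```bash
sed -i "s/(('scene','scene1'),('side','side2'))/(('scene','scene1'),)/" sq.py; python3 sq.py; python3 -c "
from sq import *
p,d,K,V=load('scene1')
c=np.array([[135,408],[218,460],[458,230],[383,180]])/5+[300,225]-.4
w=rays(K,V,c,.040)[:,:2];print(w.round(4),w.mean(0));e=w[2]-w[1];print(np.hypot(*e),np.degrees(np.arctan2(e[1],e[0])),np.hypot(*(w[1]-w[0])),np.degrees(np.arctan2(*(w[3]-w[0])[::-1])))
# lower back edge z=.010
c=np.array([[218,500],[458,270]])/5+[300,225]-.4;print(rays(K,V,c,.010))
move([.632,-.036,.2],90)
"
```

```text
scene green [ 0.5557 -0.0916] [0.0759 0.0755] 87.2
scene red [ 0.5596 -0.0079] [0.0727 0.0725] 87.5
scene yellow [0.5631 0.0761] [0.076  0.0749] 87.7
scene mat [ 0.4779 -0.356 ] [0.0984 0.2086] 83.6
0.02 0.036 352 [ 0.6504 -0.0406] [0.1543 0.0383] 75.6 [ 0.6469 -0.0591  0.0281]
0.035 0.045 922 [ 0.6324 -0.0364] [0.1502 0.0434] 89.9 [ 0.636  -0.0349  0.04  ]
0.02 0.07 1794 [ 0.6323 -0.0368] [0.1512 0.0435] 89.7 [ 0.6374 -0.047   0.0415]
0.048 0.07 461 [ 0.6316 -0.0368] [0.0361 0.1382] 0.9 [ 0.6336 -0.0636  0.0536]
[[ 0.6165 -0.1139]
 [ 0.6541 -0.1131]
 [ 0.6539  0.0326]
 [ 0.6161  0.0357]] [ 0.63515678 -0.03966165]
0.14563648871479745 90.07859662389794 0.03754635240841363 90.16102837044866
[[ 0.65085268 -0.10821306  0.01      ]
 [ 0.65160872  0.03984829  0.01      ]]
t 17.25 tcp [0.6167 0.1237 0.2482] th 89.41 w 0.0869 q [ 0.34  0.46 -0.84  1.41  0.35  1.42 -0.51]
d [-0.1594  0.0169  0.0486] w [ 0.01  0.13 -0.59]
```

Call:
{"fn": "apply_moves", "kwargs": {"targets": [{"wx": 0,"wy": 0,"wz": 0,"dx": -0.058,"dy": 0.006,"dz": 0.01,"jaw": 100},{"wx": 0,"wy": 0,"wz": 0,"dx": -0.116,"dy": 0.012,"dz": 0.03,"jaw": 90},{"wx": 0,"wy": 0,"wz": -0.3,"dx": -0.164,"dy": 0.017,"dz": 0.06,"jaw": 80},{"wx": 0,"wy": 0,"wz": -0.3,"dx": -0.164,"dy": 0.017,"dz": 0.11,"jaw": 80},{"wx": 0,"wy": 0,"wz": -0.3,"dx": -0.164,"dy": 0.017,"dz": 0.13,"jaw": 80}]}}

```text
time_s: 17.88
tcp_pos: [0.6285, -0.0327, 0.1168]
tcp_rot: [[-0.005, 1.0, -0.003], [1.0, 0.005, 0.001], [0.001, -0.003, -1.0]]
contact_force: [0.2, 0.6, -0.8]
width: 0.07
gripper_force: 0.0
```

```bash
python3 -c "
from h import *
move([.6325,-.0365,.038],90)"
```

```text
t 17.88 tcp [ 0.6285 -0.0327  0.1168] th 90.28 w 0.0700 q [ 0.55  0.56 -0.76  1.56  0.4   1.19 -0.29]
d [-0.0039  0.0042  0.0788] w [-0.19 -0.03  0.28]
```

Call:
{"fn": "apply_moves", "kwargs": {"targets": [{"wx": 0,"wy": 0,"wz": 0.3,"dx": -0.003,"dy": 0.003,"dz": 0.03,"jaw": 80},{"wx": 0,"wy": 0,"wz": 0.3,"dx": -0.003,"dy": 0.003,"dz": 0.06,"jaw": 80},{"wx": 0,"wy": 0,"wz": 0.3,"dx": -0.003,"dy": 0.003,"dz": 0.075,"jaw": 80},{"wx": 0,"wy": 0,"wz": 0.3,"dx": -0.003,"dy": 0.003,"dz": 0.077,"jaw": 80},{"wx": 0,"wy": 0,"wz": 0.3,"dx": -0.003,"dy": 0.003,"dz": 0.077,"jaw": 80}]}}

```text
time_s: 18.5
tcp_pos: [0.6337, -0.0349, 0.0434]
tcp_rot: [[-0.001, 1.0, 0.002], [1.0, 0.001, -0.0], [-0.0, 0.002, -1.0]]
contact_force: [-0.4, 0.4, 0.1]
width: 0.0698
gripper_force: 0.0
```

```bash
python3 -c "
from h import *
move([.6325,-.0365,.038],90)"
```

```text
t 18.50 tcp [ 0.6337 -0.0349  0.0434] th 90.04 w 0.0698 q [ 0.52  0.65 -0.72  1.6   0.47  1.07 -0.33]
d [-0.0016 -0.0012  0.0054] w [0.1  0.   0.04]
```

Call:
{"fn": "apply_moves", "kwargs": {"targets": [{"wx": 0,"wy": 0,"wz": 0,"dx": -0.001,"dy": -0.001,"dz": 0.005,"jaw": 80},{"wx": 0,"wy": 0,"wz": 0,"dx": -0.001,"dy": -0.001,"dz": 0.005,"jaw": 50},{"wx": 0,"wy": 0,"wz": 0,"dx": -0.001,"dy": -0.001,"dz": 0.005,"jaw": 30},{"wx": 0,"wy": 0,"wz": 0,"dx": -0.001,"dy": -0.001,"dz": 0.005,"jaw": 30},{"wx": 0,"wy": 0,"wz": 0,"dx": -0.001,"dy": -0.001,"dz": 0.005,"jaw": 30}], "grip_force": 40}}

```text
time_s: 19.12
tcp_pos: [0.6318, -0.0363, 0.0372]
tcp_rot: [[-0.0, 1.0, -0.0], [1.0, 0.0, -0.0], [-0.0, -0.0, -1.0]]
contact_force: [-1.7, 1.1, 2.2]
width: 0.0417
gripper_force: 40.0
```

Call:
{"fn": "apply_moves", "kwargs": {"targets": [{"wx": 0,"wy": 0,"wz": 0,"dx": 0,"dy": 0,"dz": 0,"jaw": 30},{"wx": 0,"wy": 0,"wz": 0,"dx": 0,"dy": 0,"dz": 0,"jaw": 30},{"wx": 0,"wy": 0,"wz": 0,"dx": 0,"dy": 0,"dz": 0,"jaw": 30}]}}

```text
time_s: 19.5
tcp_pos: [0.6318, -0.0364, 0.0372]
tcp_rot: [[-0.0, 1.0, -0.0], [1.0, 0.0, -0.0], [-0.0, -0.0, -1.0]]
contact_force: [-3.4, -0.4, 3.8]
width: 0.0414
gripper_force: 40.0
```

Call:
{"fn": "apply_moves", "kwargs": {"targets": [{"wx": 0,"wy": 0,"wz": 0,"dx": 0,"dy": 0,"dz": -0.02,"jaw": 30},{"wx": 0,"wy": 0,"wz": 0,"dx": 0,"dy": 0,"dz": -0.07,"jaw": 30},{"wx": 0,"wy": 0,"wz": 0,"dx": 0,"dy": 0,"dz": -0.12,"jaw": 30},{"wx": 0,"wy": 0,"wz": 8,"dx": -0.01,"dy": -0.005,"dz": -0.17,"jaw": 30},{"wx": 0,"wy": 0,"wz": 18,"dx": -0.06,"dy": -0.03,"dz": -0.19,"jaw": 30}]}}

```text
time_s: 20.12
tcp_pos: [0.6036, -0.0922, 0.2315]
tcp_rot: [[0.307, 0.952, 0.006], [0.952, -0.307, 0.002], [0.004, 0.005, -1.0]]
contact_force: [0.9, -0.9, -5.0]
width: 0.0417
gripper_force: 40.0
```

```bash
python3 -c "
from h import *
move([.4775,-.356,.22],-6.4)"
```

```text
t 20.12 tcp [ 0.6036 -0.0922  0.2315] th 72.15 w 0.0417 q [ 0.65  0.4  -0.75  1.49  0.27  1.35 -0.42]
d [-0.2898 -0.0392  0.0101] w [ 0.1  -0.39 78.55]
```

Call:
{"fn": "apply_moves", "kwargs": {"targets": [{"wx": 0,"wy": 0,"wz": 10,"dx": -0.055,"dy": -0.008,"dz": 0,"jaw": 30},{"wx": 0,"wy": 0,"wz": 20,"dx": -0.11,"dy": -0.016,"dz": 0,"jaw": 30},{"wx": 0,"wy": 0,"wz": 30,"dx": -0.165,"dy": -0.024,"dz": 0,"jaw": 30},{"wx": 0,"wy": 0,"wz": 40,"dx": -0.22,"dy": -0.032,"dz": 0,"jaw": 30},{"wx": 0,"wy": 0,"wz": 50,"dx": -0.275,"dy": -0.037,"dz": 0,"jaw": 30}]}}

```text
time_s: 20.75
tcp_pos: [0.4809, -0.3477, 0.2281]
tcp_rot: [[0.929, 0.37, 0.001], [0.37, -0.929, -0.001], [0.001, 0.001, -1.0]]
contact_force: [0.1, 0.2, -5.1]
width: 0.0417
gripper_force: 40.0
```

```bash
python3 -c "
from h import *
move([.4775,-.356,.22],-6.4)"
```

```text
t 20.75 tcp [ 0.4809 -0.3477  0.2281] th 21.73 w 0.0417 q [ 0.96  0.31 -0.5   1.55  0.15  1.32 -0.75]
d [-0.0062  0.0064  0.0081] w [ 0.04 -0.05 28.13]
```

Call:
{"fn": "apply_moves", "kwargs": {"targets": [{"wx": 0,"wy": 0,"wz": 10,"dx": -0.006,"dy": 0.006,"dz": 0,"jaw": 30},{"wx": 0,"wy": 0,"wz": 20,"dx": -0.006,"dy": 0.006,"dz": 0.02,"jaw": 30},{"wx": 0,"wy": 0,"wz": 28,"dx": -0.006,"dy": 0.006,"dz": 0.06,"jaw": 30},{"wx": 0,"wy": 0,"wz": 28,"dx": -0.006,"dy": 0.006,"dz": 0.08,"jaw": 30},{"wx": 0,"wy": 0,"wz": 28,"dx": -0.006,"dy": 0.006,"dz": 0.08,"jaw": 30}]}}

```text
time_s: 21.38
tcp_pos: [0.478, -0.3537, 0.1462]
tcp_rot: [[0.995, -0.1, -0.002], [-0.1, -0.995, 0.002], [-0.002, -0.001, -1.0]]
contact_force: [-0.2, 0.1, -4.6]
width: 0.042
gripper_force: 40.0
```

```bash
python3 -c "
from sq import *
move([.4775,-.356,.0315],-6.4)
p,d,K,V=grab('side','side3')
p,d,K,V=grab('scene','scene2')
"
```

```text
t 21.38 tcp [ 0.478  -0.3537  0.1462] th -5.76 w 0.0420 q [ 0.91  0.37 -0.42  1.65  0.16  1.16 -1.23]
d [-1.000e-04  2.500e-03  1.147e-01] w [-0.08  0.11  0.64]
```

View pics/scene2.png

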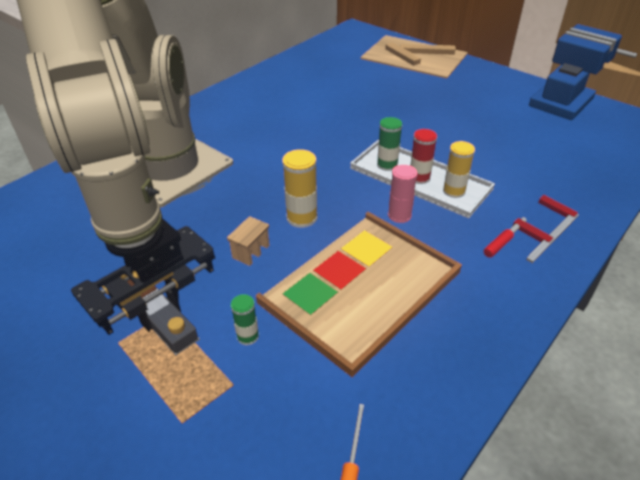

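The plane is held level over the mat, knob ahead (177,323); the squares are clear and the gripper is clear of the small green tin (245,320). Lowering.

Call:
{"fn": "apply_moves", "kwargs": {"targets": [{"wx": 0,"wy": 0,"wz": 0.6,"dx": 0,"dy": 0.002,"dz": 0.04,"jaw": 30},{"wx": 0,"wy": 0,"wz": 0.6,"dx": 0,"dy": 0.002,"dz": 0.08,"jaw": 30},{"wx": 0,"wy": 0,"wz": 0.6,"dx": 0,"dy": 0.002,"dz": 0.1,"jaw": 30},{"wx": 0,"wy": 0,"wz": 0.6,"dx": 0,"dy": 0.002,"dz": 0.107,"jaw": 30},{"wx": 0,"wy": 0,"wz": 0.6,"dx": 0,"dy": 0.002,"dz": 0.107,"jaw": 30}]}}

```text
time_s: 22.1
tcp_pos: [0.4791, -0.3567, 0.0412]
tcp_rot: [[0.993, -0.114, 0.001], [-0.114, -0.993, -0.001], [0.001, 0.001, -1.0]]
contact_force: [-0.2, 0.2, -4.6]
width: 0.0415
gripper_force: 40.0
```

```bash
python3 -c "
from h import *
move([.4775,-.356,.0315],-6.4)"; sed -i "s/scene1/scene2/" sq.py; python3 sq.py | head -4
```

```text
t 22.10 tcp [ 0.4791 -0.3567  0.0412] th -6.56 w 0.0415 q [ 0.88  0.5  -0.4   1.72  0.23  0.97 -1.28]
d [-0.0017 -0.0006  0.0097] w [ 0.04 -0.08 -0.16]
scene green [ 0.5556 -0.0916] [0.076 0.075] 87.5
scene red [ 0.5592 -0.0081] [0.0729 0.0717] 87.7
scene yellow [0.5629 0.0759] [0.0755 0.0746] 87.6
scene mat [ 0.4777 -0.356 ] [0.0984 0.2091] 83.6sq.py:21: RuntimeWarning: Mean of empty slice.
  Q=P[(P[:,2]>lo)&(P[:,2]<hi)];c,sz,a=cv2.minAreaRect(Q[:,:2].astype('f4'));print(lo,hi,len(Q),np.round(c,4),np.round(sz,4),round(a,1),np.round(Q.mean(0),4))
  ret = um.true_divide(
```

Call:
{"fn": "apply_moves", "kwargs": {"targets": [{"wx": 0,"wy": 0,"wz": 0,"dx": -0.001,"dy": -0.001,"dz": 0.005,"jaw": 30},{"wx": 0,"wy": 0,"wz": 0,"dx": -0.001,"dy": -0.001,"dz": 0.008,"jaw": 30},{"wx": 0,"wy": 0,"wz": 0,"dx": -0.001,"dy": -0.001,"dz": 0.009,"jaw": 30},{"wx": 0,"wy": 0,"wz": 0,"dx": -0.001,"dy": -0.001,"dz": 0.01,"jaw": 30},{"wx": 0,"wy": 0,"wz": 0,"dx": -0.001,"dy": -0.001,"dz": 0.01,"jaw": 30}]}}

```text
time_s: 22.72
tcp_pos: [0.4774, -0.3553, 0.0311]
tcp_rot: [[0.993, -0.115, -0.0], [-0.115, -0.993, -0.0], [-0.0, 0.0, -1.0]]
contact_force: [-4.4, 2.3, 6.1]
width: 0.042
gripper_force: 40.0
```

Call:
{"fn": "apply_moves", "kwargs": {"targets": [{"wx": 0,"wy": 0,"wz": 0,"dx": 0,"dy": 0,"dz": -0.001,"jaw": 80},{"wx": 0,"wy": 0,"wz": 0,"dx": 0,"dy": 0,"dz": -0.001,"jaw": 80},{"wx": 0,"wy": 0,"wz": 0,"dx": 0,"dy": 0,"dz": -0.002,"jaw": 80},{"wx": 0,"wy": 0,"wz": 0,"dx": 0,"dy": 0,"dz": -0.03,"jaw": 80},{"wx": 0,"wy": 0,"wz": 0,"dx": 0,"dy": 0,"dz": -0.08,"jaw": 80}]}}

```text
time_s: 23.35
tcp_pos: [0.4764, -0.3546, 0.1094]
tcp_rot: [[0.993, -0.115, -0.003], [-0.115, -0.993, 0.002], [-0.003, -0.002, -1.0]]
contact_force: [-0.1, -0.1, -0.5]
width: 0.0689
gripper_force: 0.0
```

Call:
{"fn": "apply_moves", "kwargs": {"targets": [{"wx": 0,"wy": 0,"wz": 0,"dx": 0,"dy": 0,"dz": -0.06,"jaw": 80},{"wx": 0,"wy": 0,"wz": 0,"dx": 0,"dy": 0,"dz": -0.12,"jaw": 80},{"wx": 0,"wy": 0,"wz": -10,"dx": 0.02,"dy": -0.055,"dz": -0.12,"jaw": 80},{"wx": 0,"wy": 0,"wz": -20,"dx": 0.04,"dy": -0.11,"dz": -0.12,"jaw": 80},{"wx": 0,"wy": 0,"wz": -30,"dx": 0.06,"dy": -0.165,"dz": -0.12,"jaw": 80}]}}

```text
time_s: 23.98
tcp_pos: [0.5566, -0.1966, 0.2305]
tcp_rot: [[0.915, 0.402, 0.001], [0.402, -0.915, -0.001], [0.001, 0.001, -1.0]]
contact_force: [1.1, 0.4, -0.3]
width: 0.0697
gripper_force: 0.0
```

```bash
python3 -c "
from sq import *
move([.56,.2,.24],90)
p,d,K,V=grab('scene','scene3');W=cloud(d,K,V).reshape(-1,3)
P=W[(abs(W[:,0]-.477)<.1)&(abs(W[:,1]+.356)<.05)]
for lo,hi in((.028,.04),(.015,.07)):
    Q=P[(P[:,2]>lo)&(P[:,2]<hi)];c,sz,a=cv2.minAreaRect(Q[:,:2].astype('f4'));print(lo,hi,len(Q),np.round(c,4),np.round(sz,4),round(a,1))
c=p[300:430,100:260];cv2.imwrite('pics/c3.png',cv2.resize(c,None,fx=4,fy=4,interpolation=2))
P=W[(W[:,0]>.34)&(W[:,0]<.68)&(abs(W[:,1]-.36)<.08)&(W[:,2]>.118)&(W[:,2]<.135)]
for x in(.418,.507,.598):
    Q=P[abs(P[:,0]-x)<.04];print(x,cv2.minEnclosingCircle(Q[:,:2].astype('f4')))
"
```

```text
t 23.98 tcp [ 0.5566 -0.1966  0.2305] th 23.72 w 0.0697 q [ 0.74  0.32 -0.59  1.55  0.18  1.32 -1.03]
d [ 0.1627 -0.3618 -0.0097] w [ 6.000e-02  0.000e+00 -6.628e+01]
0.028 0.04 1281 [ 0.4771 -0.3526] [0.0423 0.151 ] 83.2
0.015 0.07 2215 [ 0.4778 -0.3527] [0.0425 0.1524] 83.3
0.418 ((0.41878801584243774, 0.35353243350982666), 0.028415653854608536)
0.507 ((0.5094294548034668, 0.3610328733921051), 0.02974042110145092)
0.598 ((0.5968564748764038, 0.3681294620037079), 0.030111247673630714)
```

View pics/c3.png

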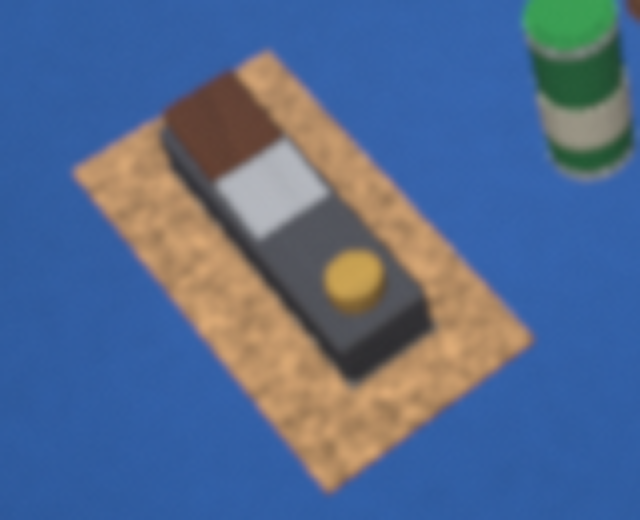

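Call:
{"fn": "apply_moves", "kwargs": {"targets": [{"wx": 0,"wy": 0,"wz": -10,"dx": 0.022,"dy": -0.05,"dz": 0,"jaw": 80},{"wx": 0,"wy": 0,"wz": -20,"dx": 0.044,"dy": -0.1,"dz": -0.005,"jaw": 80},{"wx": 0,"wy": 0,"wz": -30,"dx": 0.067,"dy": -0.15,"dz": -0.01,"jaw": 80},{"wx": 0,"wy": 0,"wz": -40,"dx": 0.09,"dy": -0.2,"dz": -0.01,"jaw": 80},{"wx": 0,"wy": 0,"wz": -50,"dx": 0.112,"dy": -0.25,"dz": -0.01,"jaw": 80}]}}

```text
time_s: 24.65
tcp_pos: [0.5593, 0.0772, 0.2404]
tcp_rot: [[0.281, 0.96, 0.001], [0.96, -0.281, -0.0], [-0.0, 0.001, -1.0]]
contact_force: [0.6, -0.4, -0.2]
width: 0.0694
gripper_force: 0.0
```

```bash
python3 -c "
from h import *
move([.418,.354,.24],90)"
```

```text
t 24.65 tcp [0.5593 0.0772 0.2404] th 73.69 w 0.0694 q [ 0.49  0.31 -0.86  1.6   0.24  1.34 -0.68]
d [ 2.260e-01 -2.134e-01  1.000e-04] w [ 5.000e-02  1.000e-02 -1.631e+01]
```

Call:
{"fn": "apply_moves", "kwargs": {"targets": [{"wx": 0,"wy": 0,"wz": -8,"dx": 0.043,"dy": -0.04,"dz": 0,"jaw": 80},{"wx": 0,"wy": 0,"wz": -16.3,"dx": 0.086,"dy": -0.08,"dz": 0,"jaw": 80},{"wx": 0,"wy": 0,"wz": -16.3,"dx": 0.13,"dy": -0.121,"dz": 0,"jaw": 80},{"wx": 0,"wy": 0,"wz": -16.3,"dx": 0.174,"dy": -0.162,"dz": 0,"jaw": 80},{"wx": 0,"wy": 0,"wz": -16.3,"dx": 0.216,"dy": -0.203,"dz": 0,"jaw": 80}]}}

```text
time_s: 25.28
tcp_pos: [0.4257, 0.342, 0.2403]
tcp_rot: [[0.006, 1.0, 0.001], [1.0, -0.006, -0.0], [-0.0, 0.001, -1.0]]
contact_force: [0.4, 0.4, -0.3]
width: 0.0695
gripper_force: 0.0
```

```bash
python3 -c "
from h import *
move([.418,.354,.101],90)"
```

```text
t 25.27 tcp [0.4257 0.342  0.2403] th 89.66 w 0.0695 q [ 0.11  0.31 -1.03  1.64  0.28  1.35 -0.97]
d [ 0.0119 -0.0079  0.1393] w [ 0.05  0.   -0.34]
```

Call:
{"fn": "apply_moves", "kwargs": {"targets": [{"wx": 0,"wy": 0,"wz": -0.3,"dx": 0.012,"dy": -0.008,"dz": 0.01,"jaw": 80},{"wx": 0,"wy": 0,"wz": -0.3,"dx": 0.012,"dy": -0.008,"dz": 0.03,"jaw": 80},{"wx": 0,"wy": 0,"wz": -0.3,"dx": 0.012,"dy": -0.008,"dz": 0.08,"jaw": 80},{"wx": 0,"wy": 0,"wz": -0.3,"dx": 0.012,"dy": -0.008,"dz": 0.13,"jaw": 80},{"wx": 0,"wy": 0,"wz": -0.3,"dx": 0.012,"dy": -0.008,"dz": 0.139,"jaw": 60}], "grip_force": 25}}

```text
time_s: 25.9
tcp_pos: [0.4182, 0.3492, 0.0973]
tcp_rot: [[0.002, 1.0, -0.005], [1.0, -0.002, -0.004], [-0.004, -0.005, -1.0]]
contact_force: [0.5, -0.2, 0.7]
width: 0.0653
gripper_force: 0.0
```

Call:
{"fn": "apply_moves", "kwargs": {"targets": [{"wx": 0,"wy": 0,"wz": 0,"dx": 0,"dy": 0,"dz": 0,"jaw": 40},{"wx": 0,"wy": 0,"wz": 0,"dx": 0,"dy": 0,"dz": 0,"jaw": 40},{"wx": 0,"wy": 0,"wz": 0,"dx": 0,"dy": 0,"dz": 0,"jaw": 40},{"wx": 0,"wy": 0,"wz": 0,"dx": 0,"dy": 0,"dz": 0,"jaw": 40}]}}

```text
time_s: 26.4
tcp_pos: [0.4191, 0.353, 0.1021]
tcp_rot: [[-0.0, 1.0, 0.002], [1.0, 0.0, 0.001], [0.001, 0.002, -1.0]]
contact_force: [-0.4, -1.1, 3.9]
width: 0.0515
gripper_force: 24.8
```

Call:
{"fn": "apply_moves", "kwargs": {"targets": [{"wx": 0,"wy": 0,"wz": 0,"dx": 0,"dy": 0,"dz": -0.02,"jaw": 40},{"wx": 0,"wy": 0,"wz": 0,"dx": 0,"dy": 0,"dz": -0.07,"jaw": 40},{"wx": 0,"wy": 0,"wz": 0,"dx": 0,"dy": 0,"dz": -0.12,"jaw": 40},{"wx": 0,"wy": 0,"wz": 0,"dx": -0.01,"dy": 0.01,"dz": -0.165,"jaw": 40},{"wx": 0,"wy": 0,"wz": 0,"dx": -0.05,"dy": 0.05,"dz": -0.17,"jaw": 40}]}}

```text
time_s: 27.02
tcp_pos: [0.4671, 0.3066, 0.2764]
tcp_rot: [[-0.008, 1.0, 0.006], [1.0, 0.008, 0.004], [0.004, 0.006, -1.0]]
contact_force: [1.4, 0.2, -3.9]
width: 0.0516
gripper_force: 24.9
```

Call:
{"fn": "apply_moves", "kwargs": {"targets": [{"wx": 0,"wy": 0,"wz": 0,"dx": -0.04,"dy": 0.04,"dz": 0,"jaw": 40},{"wx": 0,"wy": 0,"wz": 0,"dx": -0.085,"dy": 0.08,"dz": 0,"jaw": 40},{"wx": 0,"wy": 0,"wz": 0,"dx": -0.145,"dy": 0.087,"dz": 0,"jaw": 40},{"wx": 0,"wy": 0,"wz": 0,"dx": -0.205,"dy": 0.087,"dz": 0,"jaw": 40},{"wx": 0,"wy": 0,"wz": 0,"dx": -0.265,"dy": 0.087,"dz": 0,"jaw": 40}]}}

```text
time_s: 27.65
tcp_pos: [0.5553, 0.0362, 0.2723]
tcp_rot: [[-0.001, 1.0, 0.001], [1.0, 0.001, 0.0], [0.0, 0.001, -1.0]]
contact_force: [0.5, -0.2, -2.9]
width: 0.0515
gripper_force: 25.0
```

Call:
{"fn": "apply_moves", "kwargs": {"targets": [{"wx": 0,"wy": 0,"wz": 0,"dx": -0.06,"dy": 0,"dz": 0,"jaw": 40},{"wx": 0,"wy": 0,"wz": 0,"dx": -0.11,"dy": 0,"dz": 0,"jaw": 40},{"wx": 0,"wy": 0,"wz": 0,"dx": -0.13,"dy": 0,"dz": 0.02,"jaw": 40},{"wx": 0,"wy": 0,"wz": 0,"dx": -0.13,"dy": 0,"dz": 0.05,"jaw": 40}]}}

```text
time_s: 28.15
tcp_pos: [0.5559, -0.0938, 0.2214]
tcp_rot: [[0.002, 1.0, 0.002], [1.0, -0.002, -0.0], [-0.0, 0.002, -1.0]]
contact_force: [0.6, 0.7, -3.7]
width: 0.0519
gripper_force: 25.0
```

```bash
python3 -c "
from h import *
move([.5555,-.0925,.111],90)"
```

```text
t 28.15 tcp [ 0.5559 -0.0938  0.2214] th 89.87 w 0.0519 q [ 0.8   0.32 -0.86  1.63  0.25  1.31 -0.1 ]
d [ 0.0014 -0.0006  0.1104] w [ 0.1   0.03 -0.13]
```

Call:
{"fn": "apply_moves", "kwargs": {"targets": [{"wx": 0,"wy": 0,"wz": 0,"dx": 0.001,"dy": 0,"dz": 0.05,"jaw": 40},{"wx": 0,"wy": 0,"wz": 0,"dx": 0.001,"dy": 0,"dz": 0.09,"jaw": 40},{"wx": 0,"wy": 0,"wz": 0,"dx": 0.001,"dy": 0,"dz": 0.102,"jaw": 40},{"wx": 0,"wy": 0,"wz": 0,"dx": 0.001,"dy": 0,"dz": 0.107,"jaw": 40},{"wx": 0,"wy": 0,"wz": 0,"dx": 0.001,"dy": 0,"dz": 0.107,"jaw": 40}]}}

```text
time_s: 28.78
tcp_pos: [0.5564, -0.091, 0.1154]
tcp_rot: [[-0.001, 1.0, 0.002], [1.0, 0.001, -0.0], [-0.0, 0.002, -1.0]]
contact_force: [-0.1, 1.0, -2.8]
width: 0.052
gripper_force: 25.0
```

Call:
{"fn": "apply_moves", "kwargs": {"targets": [{"wx": 0,"wy": 0,"wz": 0,"dx": 0,"dy": 0,"dz": 0.0015,"jaw": 40},{"wx": 0,"wy": 0,"wz": 0,"dx": 0,"dy": 0,"dz": 0.003,"jaw": 40},{"wx": 0,"wy": 0,"wz": 0,"dx": 0,"dy": 0,"dz": 0.003,"jaw": 40}]}}

```text
time_s: 29.15
tcp_pos: [0.5557, -0.0913, 0.1112]
tcp_rot: [[-0.0, 1.0, 0.0], [1.0, 0.0, -0.0], [-0.0, 0.0, -1.0]]
contact_force: [0.7, -0.1, -2.7]
width: 0.0515
gripper_force: 25.0
```

Call:
{"fn": "apply_moves", "kwargs": {"targets": [{"wx": 0,"wy": 0,"wz": 0,"dx": -0.001,"dy": 0,"dz": 0.001,"jaw": 40},{"wx": 0,"wy": 0,"wz": 0,"dx": -0.001,"dy": 0,"dz": 0.002,"jaw": 40},{"wx": 0,"wy": 0,"wz": 0,"dx": -0.001,"dy": 0,"dz": 0.002,"jaw": 40}]}}

```text
time_s: 29.52
tcp_pos: [0.5559, -0.0915, 0.1111]
tcp_rot: [[-0.001, 1.0, 0.0], [1.0, 0.001, -0.0], [-0.0, 0.0, -1.0]]
contact_force: [-8.9, 2.5, 18.0]
width: 0.0515
gripper_force: 25.0
```

Call:
{"fn": "apply_moves", "kwargs": {"targets": [{"wx": 0,"wy": 0,"wz": 0,"dx": 0,"dy": 0,"dz": -0.002,"jaw": 40},{"wx": 0,"wy": 0,"wz": 0,"dx": 0,"dy": 0,"dz": -0.002,"jaw": 90},{"wx": 0,"wy": 0,"wz": 0,"dx": 0,"dy": 0,"dz": -0.003,"jaw": 90},{"wx": 0,"wy": 0,"wz": 0,"dx": 0,"dy": 0,"dz": -0.05,"jaw": 90},{"wx": 0,"wy": 0,"wz": 0,"dx": 0,"dy": 0,"dz": -0.11,"jaw": 90}]}}

```text
time_s: 30.15
tcp_pos: [0.555, -0.0923, 0.2194]
tcp_rot: [[-0.0, 1.0, -0.002], [1.0, 0.0, 0.001], [0.001, -0.002, -1.0]]
contact_force: [1.8, -0.3, -0.5]
width: 0.0771
gripper_force: 0.0
```

Call:
{"fn": "apply_moves", "kwargs": {"targets": [{"wx": 0,"wy": 0,"wz": 0,"dx": 0.06,"dy": 0,"dz": 0,"jaw": 80},{"wx": 0,"wy": 0,"wz": 0,"dx": 0.12,"dy": 0,"dz": 0,"jaw": 80},{"wx": 0,"wy": 0,"wz": 0,"dx": 0.18,"dy": 0,"dz": 0,"jaw": 80},{"wx": 0,"wy": 0,"wz": 0,"dx": 0.24,"dy": 0,"dz": 0,"jaw": 80},{"wx": 0,"wy": 0,"wz": 0,"dx": 0.3,"dy": -0.012,"dz": 0,"jaw": 80}]}}

```text
time_s: 30.78
tcp_pos: [0.5438, 0.2094, 0.219]
tcp_rot: [[0.001, 1.0, 0.0], [1.0, -0.001, 0.0], [0.0, 0.0, -1.0]]
contact_force: [0.2, 0.4, 0.1]
width: 0.0693
gripper_force: 0.0
```

Call:
{"fn": "apply_moves", "kwargs": {"targets": [{"wx": 0,"wy": 0,"wz": 0,"dx": 0.055,"dy": -0.012,"dz": 0,"jaw": 80},{"wx": 0,"wy": 0,"wz": 0,"dx": 0.11,"dy": -0.025,"dz": 0,"jaw": 80},{"wx": 0,"wy": 0,"wz": 0,"dx": 0.15,"dy": -0.035,"dz": 0,"jaw": 80},{"wx": 0,"wy": 0,"wz": 0,"dx": 0.15,"dy": -0.035,"dz": 0.02,"jaw": 80}]}}

```text
time_s: 31.28
tcp_pos: [0.5065, 0.3624, 0.2001]
tcp_rot: [[-0.006, 1.0, 0.001], [1.0, 0.006, 0.004], [0.004, 0.001, -1.0]]
contact_force: [-0.3, -0.7, 0.0]
width: 0.0694
gripper_force: 0.0
```

```bash
cat > chk.py <<'E'
from m import circ
from h import *
import sys
# check tins on squares: fit of wall per colour from both cameras
for n in('scene','side'):
    p,d,K,V=grab(n,n+sys.argv[1]);W=cloud(d,K,V).reshape(-1,3)
    for k,c in dict(green=(.5556,-.0916),red=(.5594,-.008),yellow=(.563,.076)).items():
        P=W[(np.hypot(W[:,0]-c[0],W[:,1]-c[1])<.045)&(W[:,2]>.03)&(W[:,2]<.123)]
        T=W[(np.hypot(W[:,0]-c[0],W[:,1]-c[1])<.045)&(W[:,2]>.127)&(W[:,2]<.14)]
        if len(P)>100: print('CHK',n,k,np.round(circ(P),4),np.round(cv2.minEnclosingCircle(T[:,:2].astype('f4'))[0],4),len(T))
E
sed -i 's/^for k in boxes/if __name__=="__main__":\n for k in boxes/' m.py; python3 - <<'E'
t=open('m.py').read();a,b=t.split(' for k in boxes',1);L=b.split('\n');open('m.py','w').write(a+' for k in boxes'+L[0]+'\n'+'\n'.join(' '+l for l in L[1:]))
E
python3 -c "
from h import *
move([.508,.36,.101],90)"; python3 chk.py 4
```

```text
t 31.27 tcp [0.5065 0.3624 0.2001] th 90.37 w 0.0694 q [-0.    0.52 -0.95  1.49  0.43  1.34 -0.97]
d [-0.0028  0.0013  0.0991] w [ 0.07 -0.2   0.37]
CHK scene green [ 0.5558 -0.0898  0.0258] [ 0.5554 -0.0895] 548
CHK side green [ 0.5558 -0.0921  0.0258] [ 0.554  -0.0911] 314
```

Call:
{"fn": "apply_moves", "kwargs": {"targets": [{"wx": 0,"wy": 0,"wz": 0.3,"dx": -0.002,"dy": 0.001,"dz": 0.04,"jaw": 80},{"wx": 0,"wy": 0,"wz": 0.3,"dx": -0.002,"dy": 0.001,"dz": 0.08,"jaw": 80},{"wx": 0,"wy": 0,"wz": 0.3,"dx": -0.002,"dy": 0.001,"dz": 0.099,"jaw": 70},{"wx": 0,"wy": 0,"wz": 0.3,"dx": -0.002,"dy": 0.001,"dz": 0.099,"jaw": 40},{"wx": 0,"wy": 0,"wz": 0.3,"dx": -0.002,"dy": 0.001,"dz": 0.099,"jaw": 40}]}}

```text
time_s: 32.0
tcp_pos: [0.5101, 0.3561, 0.1015]
tcp_rot: [[0.005, 1.0, 0.001], [1.0, -0.005, 0.001], [0.001, 0.001, -1.0]]
contact_force: [-0.0, -0.2, -3.2]
width: 0.0518
gripper_force: 24.9
```

Call:
{"fn": "apply_moves", "kwargs": {"targets": [{"wx": 0,"wy": 0,"wz": 0,"dx": 0,"dy": 0,"dz": 0,"jaw": 40},{"wx": 0,"wy": 0,"wz": 0,"dx": 0,"dy": 0,"dz": 0,"jaw": 40},{"wx": 0,"wy": 0,"wz": 0,"dx": 0,"dy": 0,"dz": 0,"jaw": 40}]}}

```text
time_s: 32.38
tcp_pos: [0.5099, 0.356, 0.101]
tcp_rot: [[0.005, 1.0, 0.001], [1.0, -0.005, 0.0], [0.0, 0.001, -1.0]]
contact_force: [-0.6, -0.8, 4.3]
width: 0.0518
gripper_force: 24.9
```

Call:
{"fn": "apply_moves", "kwargs": {"targets": [{"wx": 0,"wy": 0,"wz": 0,"dx": 0,"dy": 0,"dz": -0.02,"jaw": 40},{"wx": 0,"wy": 0,"wz": 0,"dx": 0,"dy": 0,"dz": -0.07,"jaw": 40},{"wx": 0,"wy": 0,"wz": 0,"dx": 0,"dy": 0,"dz": -0.12,"jaw": 40},{"wx": 0,"wy": 0,"wz": 0,"dx": -0.01,"dy": 0.003,"dz": -0.155,"jaw": 40},{"wx": 0,"wy": 0,"wz": 0,"dx": -0.065,"dy": 0.02,"dz": -0.16,"jaw": 40}]}}

```text
time_s: 33.0
tcp_pos: [0.5275, 0.2951, 0.2643]
tcp_rot: [[-0.003, 1.0, 0.004], [1.0, 0.003, 0.005], [0.005, 0.004, -1.0]]
contact_force: [2.1, -0.7, -4.5]
width: 0.0519
gripper_force: 24.9
```

Call:
{"fn": "apply_moves", "kwargs": {"targets": [{"wx": 0,"wy": 0,"wz": 0,"dx": -0.06,"dy": 0.02,"dz": 0,"jaw": 40},{"wx": 0,"wy": 0,"wz": 0,"dx": -0.12,"dy": 0.03,"dz": 0,"jaw": 40},{"wx": 0,"wy": 0,"wz": 0,"dx": -0.18,"dy": 0.03,"dz": 0,"jaw": 40},{"wx": 0,"wy": 0,"wz": 0,"dx": -0.24,"dy": 0.03,"dz": 0,"jaw": 40},{"wx": 0,"wy": 0,"wz": 0,"dx": -0.295,"dy": 0.03,"dz": 0,"jaw": 40}]}}

```text
time_s: 33.62
tcp_pos: [0.5573, -0.0064, 0.2611]
tcp_rot: [[0.005, 1.0, 0.001], [1.0, -0.005, -0.0], [-0.0, 0.001, -1.0]]
contact_force: [0.7, 0.1, -3.7]
width: 0.0514
gripper_force: 24.9
```

Call:
{"fn": "apply_moves", "kwargs": {"targets": [{"wx": 0,"wy": 0,"wz": 0,"dx": -0.008,"dy": 0,"dz": 0,"jaw": 40},{"wx": 0,"wy": 0,"wz": 0,"dx": -0.008,"dy": 0,"dz": 0.02,"jaw": 40},{"wx": 0,"wy": 0,"wz": 0,"dx": -0.008,"dy": 0,"dz": 0.04,"jaw": 40}]}}

```text
time_s: 34.0
tcp_pos: [0.5573, -0.0105, 0.2187]
tcp_rot: [[0.002, 1.0, -0.0], [1.0, -0.002, 0.0], [0.0, -0.0, -1.0]]
contact_force: [1.2, -0.0, -4.1]
width: 0.0514
gripper_force: 24.9
```

```bash
python3 -c "
from h import *
move([.5593,-.0115,.110],90)"
```

```text
t 34.00 tcp [ 0.5573 -0.0105  0.2187] th 89.87 w 0.0514 q [ 0.7   0.32 -0.91  1.64  0.26  1.3  -0.26]
d [-0.001   0.0021  0.1087] w [-0.02 -0.03 -0.13]
```

Call:
{"fn": "apply_moves", "kwargs": {"targets": [{"wx": 0,"wy": 0,"wz": 0,"dx": -0.002,"dy": 0.002,"dz": 0.05,"jaw": 40},{"wx": 0,"wy": 0,"wz": 0,"dx": -0.002,"dy": 0.002,"dz": 0.09,"jaw": 40},{"wx": 0,"wy": 0,"wz": 0,"dx": -0.002,"dy": 0.002,"dz": 0.102,"jaw": 40},{"wx": 0,"wy": 0,"wz": 0,"dx": -0.002,"dy": 0.002,"dz": 0.106,"jaw": 40},{"wx": 0,"wy": 0,"wz": 0,"dx": -0.002,"dy": 0.002,"dz": 0.106,"jaw": 40}]}}

```text
time_s: 34.62
tcp_pos: [0.5604, -0.014, 0.1151]
tcp_rot: [[0.004, 1.0, 0.002], [1.0, -0.004, -0.0], [-0.0, 0.002, -1.0]]
contact_force: [-0.6, -0.8, -2.6]
width: 0.0519
gripper_force: 24.9
```

Call:
{"fn": "apply_moves", "kwargs": {"targets": [{"wx": 0,"wy": 0,"wz": 0,"dx": 0,"dy": 0,"dz": 0.001,"jaw": 40},{"wx": 0,"wy": 0,"wz": 0,"dx": 0,"dy": 0,"dz": 0.002,"jaw": 40},{"wx": 0,"wy": 0,"wz": 0,"dx": 0,"dy": 0,"dz": 0.002,"jaw": 40}]}}

```text
time_s: 35.0
tcp_pos: [0.5598, -0.0146, 0.1123]
tcp_rot: [[0.005, 1.0, 0.0], [1.0, -0.005, -0.0], [-0.0, 0.0, -1.0]]
contact_force: [-0.4, -0.2, -3.4]
width: 0.0513
gripper_force: 24.9
```

Call:
{"fn": "apply_moves", "kwargs": {"targets": [{"wx": 0,"wy": 0,"wz": 0,"dx": 0.002,"dy": 0,"dz": 0,"jaw": 40},{"wx": 0,"wy": 0,"wz": 0,"dx": 0.002,"dy": 0,"dz": 0,"jaw": 40},{"wx": 0,"wy": 0,"wz": 0,"dx": 0.002,"dy": 0,"dz": 0,"jaw": 40}]}}

```text
time_s: 35.38
tcp_pos: [0.5597, -0.0124, 0.1121]
tcp_rot: [[0.005, 1.0, 0.0], [1.0, -0.005, -0.0], [-0.0, 0.0, -1.0]]
contact_force: [-0.3, -0.4, -3.1]
width: 0.0518
gripper_force: 24.9
```

```bash
python3 -c "
from h import *
move([.5593,-.0115,.110],90)"; sed -i 's/<.123)\]/<.075)]/' chk.py; python3 chk.py 5
```

```text
t 35.38 tcp [ 0.5597 -0.0124  0.1121] th 89.73 w 0.0518 q [ 0.65  0.44 -0.86  1.75  0.37  1.12 -0.33]
d [ 0.0009 -0.0004  0.0021] w [ 0.01  0.   -0.27]
CHK scene green [ 0.5559 -0.0898  0.0259] [ 0.5562 -0.0904] 541
CHK scene red [ 0.5598 -0.0073  0.0257] [ 0.5611 -0.0184] 304
CHK side green [ 0.5556 -0.0924  0.0261] [0. 0.] 0
CHK side red [ 0.5594 -0.0095  0.0259] [ 0.5586 -0.0089] 462
```

Call:
{"fn": "apply_moves", "kwargs": {"targets": [{"wx": 0,"wy": 0,"wz": 0,"dx": 0,"dy": 0,"dz": 0.001,"jaw": 40},{"wx": 0,"wy": 0,"wz": 0,"dx": 0,"dy": 0,"dz": 0.002,"jaw": 40},{"wx": 0,"wy": 0,"wz": 0,"dx": 0,"dy": 0,"dz": 0.002,"jaw": 40}]}}

```text
time_s: 35.85
tcp_pos: [0.5597, -0.0125, 0.1101]
tcp_rot: [[0.005, 1.0, 0.0], [1.0, -0.005, -0.0], [-0.0, 0.0, -1.0]]
contact_force: [-0.9, -0.4, -0.6]
width: 0.0515
gripper_force: 24.9
```

Just touching. Release and go for yellow at (.598,.365).

Call:
{"fn": "apply_moves", "kwargs": {"targets": [{"wx": 0,"wy": 0,"wz": 0,"dx": 0,"dy": 0,"dz": 0,"jaw": 90},{"wx": 0,"wy": 0,"wz": 0,"dx": 0,"dy": 0,"dz": 0,"jaw": 90},{"wx": 0,"wy": 0,"wz": 0,"dx": 0,"dy": 0,"dz": -0.005,"jaw": 90},{"wx": 0,"wy": 0,"wz": 0,"dx": 0,"dy": 0,"dz": -0.05,"jaw": 90},{"wx": 0,"wy": 0,"wz": -0.3,"dx": 0,"dy": 0,"dz": -0.11,"jaw": 90}]}}

```text
time_s: 36.48
tcp_pos: [0.5589, -0.0125, 0.2207]
tcp_rot: [[-0.001, 1.0, -0.002], [1.0, 0.001, 0.001], [0.001, -0.002, -1.0]]
contact_force: [0.8, -0.3, 0.5]
width: 0.0776
gripper_force: 0.0
```

Call:
{"fn": "apply_moves", "kwargs": {"targets": [{"wx": 0,"wy": 0,"wz": 0,"dx": 0.06,"dy": 0.006,"dz": 0,"jaw": 80},{"wx": 0,"wy": 0,"wz": 0,"dx": 0.12,"dy": 0.012,"dz": 0,"jaw": 80},{"wx": 0,"wy": 0,"wz": 0,"dx": 0.18,"dy": 0.018,"dz": 0,"jaw": 80},{"wx": 0,"wy": 0,"wz": 0,"dx": 0.24,"dy": 0.024,"dz": 0,"jaw": 80},{"wx": 0,"wy": 0,"wz": 0,"dx": 0.3,"dy": 0.03,"dz": 0,"jaw": 80}]}}

```text
time_s: 37.1
tcp_pos: [0.5899, 0.2893, 0.2205]
tcp_rot: [[0.0, 1.0, 0.001], [1.0, -0.0, 0.0], [0.0, 0.001, -1.0]]
contact_force: [0.1, -1.0, -0.2]
width: 0.0697
gripper_force: 0.0
```

Call:
{"fn": "apply_moves", "kwargs": {"targets": [{"wx": 0,"wy": 0,"wz": 0,"dx": 0.05,"dy": 0.006,"dz": 0,"jaw": 80},{"wx": 0,"wy": 0,"wz": 0,"dx": 0.075,"dy": 0.008,"dz": 0,"jaw": 80},{"wx": 0,"wy": 0,"wz": 0,"dx": 0.075,"dy": 0.008,"dz": 0.02,"jaw": 80},{"wx": 0,"wy": 0,"wz": 0,"dx": 0.075,"dy": 0.008,"dz": 0.02,"jaw": 80}]}}

```text
time_s: 37.6
tcp_pos: [0.5974, 0.3606, 0.1977]
tcp_rot: [[0.001, 1.0, -0.002], [1.0, -0.001, -0.003], [-0.003, -0.002, -1.0]]
contact_force: [-0.4, -0.8, -0.2]
width: 0.0693
gripper_force: 0.0
```

```bash
python3 -c "
from h import *
move([.598,.365,.100],90)"
```

```text
t 37.60 tcp [0.5974 0.3606 0.1977] th 89.97 w 0.0693 q [-0.06  0.67 -0.88  1.26  0.51  1.43 -0.9 ]
d [0.0047 0.0008 0.0977] w [-0.14  0.16 -0.03]
```

Call:
{"fn": "apply_moves", "kwargs": {"targets": [{"wx": 0,"wy": 0,"wz": 0,"dx": 0.003,"dy": 0,"dz": 0.04,"jaw": 80},{"wx": 0,"wy": 0,"wz": 0,"dx": 0.003,"dy": 0,"dz": 0.08,"jaw": 80},{"wx": 0,"wy": 0,"wz": 0,"dx": 0.003,"dy": 0,"dz": 0.097,"jaw": 70},{"wx": 0,"wy": 0,"wz": 0,"dx": 0.003,"dy": 0,"dz": 0.097,"jaw": 40},{"wx": 0,"wy": 0,"wz": 0,"dx": 0.003,"dy": 0,"dz": 0.097,"jaw": 40}]}}

```text
time_s: 38.22
tcp_pos: [0.5983, 0.3657, 0.1048]
tcp_rot: [[0.0, 1.0, 0.002], [1.0, -0.0, 0.001], [0.001, 0.002, -1.0]]
contact_force: [0.1, 0.3, -2.9]
width: 0.0517
gripper_force: 25.0
```

Call:
{"fn": "apply_moves", "kwargs": {"targets": [{"wx": 0,"wy": 0,"wz": 0,"dx": 0,"dy": 0,"dz": 0,"jaw": 40},{"wx": 0,"wy": 0,"wz": 0,"dx": 0,"dy": 0,"dz": 0,"jaw": 40},{"wx": 0,"wy": 0,"wz": 0,"dx": 0,"dy": 0,"dz": 0,"jaw": 40}]}}

```text
time_s: 38.6
tcp_pos: [0.5981, 0.3658, 0.1046]
tcp_rot: [[-0.0, 1.0, 0.002], [1.0, 0.0, 0.001], [0.001, 0.002, -1.0]]
contact_force: [-1.2, -1.6, 6.6]
width: 0.0516
gripper_force: 25.0
```

Call:
{"fn": "apply_moves", "kwargs": {"targets": [{"wx": 0,"wy": 0,"wz": 0,"dx": 0,"dy": 0,"dz": -0.02,"jaw": 40},{"wx": 0,"wy": 0,"wz": 0,"dx": 0,"dy": 0,"dz": -0.07,"jaw": 40},{"wx": 0,"wy": 0,"wz": 0,"dx": 0,"dy": 0,"dz": -0.12,"jaw": 40},{"wx": 0,"wy": 0,"wz": 0,"dx": -0.01,"dy": -0.001,"dz": -0.155,"jaw": 40},{"wx": 0,"wy": 0,"wz": 0,"dx": -0.06,"dy": -0.007,"dz": -0.16,"jaw": 40}]}}

```text
time_s: 39.22
tcp_pos: [0.5893, 0.3095, 0.2671]
tcp_rot: [[-0.006, 1.0, 0.003], [1.0, 0.006, 0.005], [0.005, 0.003, -1.0]]
contact_force: [1.4, -1.0, -3.7]
width: 0.0516
gripper_force: 25.0
```

Call:
{"fn": "apply_moves", "kwargs": {"targets": [{"wx": 0,"wy": 0,"wz": 0,"dx": -0.06,"dy": -0.007,"dz": 0,"jaw": 40},{"wx": 0,"wy": 0,"wz": 0,"dx": -0.12,"dy": -0.015,"dz": 0,"jaw": 40},{"wx": 0,"wy": 0,"wz": 0,"dx": -0.18,"dy": -0.022,"dz": 0,"jaw": 40},{"wx": 0,"wy": 0,"wz": 0,"dx": -0.23,"dy": -0.028,"dz": 0,"jaw": 40},{"wx": 0,"wy": 0,"wz": 0,"dx": -0.23,"dy": -0.028,"dz": 0.03,"jaw": 40}]}}

```text
time_s: 39.85
tcp_pos: [0.5641, 0.0703, 0.2352]
tcp_rot: [[0.007, 1.0, 0.004], [1.0, -0.007, -0.003], [-0.003, 0.004, -1.0]]
contact_force: [-1.6, 0.8, -5.0]
width: 0.0518
gripper_force: 25.0
```

```bash
python3 -c "
from h import *
move([.563,.0755,.1136],90)"
```

```text
t 39.85 tcp [0.5641 0.0703 0.2352] th 89.59 w 0.0518 q [ 0.57  0.35 -0.95  1.59  0.29  1.35 -0.43]
d [ 0.0055 -0.0016  0.1216] w [ 0.25  0.16 -0.41]
```

Call:
{"fn": "apply_moves", "kwargs": {"targets": [{"wx": 0,"wy": 0,"wz": 0,"dx": 0.003,"dy": -0.001,"dz": 0.05,"jaw": 40},{"wx": 0,"wy": 0,"wz": 0,"dx": 0.003,"dy": -0.001,"dz": 0.09,"jaw": 40},{"wx": 0,"wy": 0,"wz": 0,"dx": 0.003,"dy": -0.001,"dz": 0.11,"jaw": 40},{"wx": 0,"wy": 0,"wz": 0,"dx": 0.003,"dy": -0.001,"dz": 0.116,"jaw": 40},{"wx": 0,"wy": 0,"wz": 0,"dx": 0.003,"dy": -0.001,"dz": 0.116,"jaw": 40}]}}

```text
time_s: 40.48
tcp_pos: [0.5623, 0.0788, 0.1182]
tcp_rot: [[-0.0, 1.0, 0.001], [1.0, 0.0, 0.0], [0.0, 0.001, -1.0]]
contact_force: [0.6, -0.2, -3.5]
width: 0.0518
gripper_force: 25.0
```

```bash
python3 -c "
from h import *
move([.563,.0755,.1136],90)"; python3 chk.py 6
```

```text
t 40.48 tcp [0.5623 0.0788 0.1182] th 90.03 w 0.0518 q [ 0.51  0.46 -0.9   1.73  0.4   1.14 -0.51]
d [-0.0033  0.0007  0.0046] w [ 0.08 -0.01  0.03]
CHK scene green [ 0.5559 -0.0898  0.0259] [ 0.5572 -0.0899] 541
CHK scene red [ 0.5593 -0.0077  0.0259] [ 0.5598 -0.0085] 480
CHK scene yellow [0.5627 0.0823 0.0259] [0.5637 0.0794] 347
CHK side green [ 0.5556 -0.0923  0.0261] [ 0.5544 -0.0904] 305
CHK side red [ 0.5591 -0.0102  0.026 ] [0. 0.] 0
CHK side yellow [0.5626 0.0797 0.0259] [0.5621 0.0837] 477
```

Call:
{"fn": "apply_moves", "kwargs": {"targets": [{"wx": 0,"wy": 0,"wz": 0,"dx": -0.005,"dy": 0,"dz": 0,"jaw": 40},{"wx": 0,"wy": 0,"wz": 0,"dx": -0.005,"dy": 0,"dz": 0.002,"jaw": 40},{"wx": 0,"wy": 0,"wz": 0,"dx": -0.005,"dy": 0,"dz": 0.003,"jaw": 40},{"wx": 0,"wy": 0,"wz": 0,"dx": -0.005,"dy": 0,"dz": 0.003,"jaw": 40}]}}

```text
time_s: 41.08
tcp_pos: [0.5616, 0.0736, 0.1139]
tcp_rot: [[-0.001, 1.0, -0.0], [1.0, 0.001, 0.0], [0.0, -0.0, -1.0]]
contact_force: [0.0, -0.1, -3.5]
width: 0.0515
gripper_force: 25.0
```

```bash
python3 chk.py 7 | grep yellow
```

```text
CHK scene yellow [0.5618 0.0768 0.0259] [0.5631 0.0741] 359
CHK side yellow [0.5616 0.0745 0.026 ] [0.5612 0.0799] 444
```

Call:
{"fn": "apply_moves", "kwargs": {"targets": [{"wx": 0,"wy": 0,"wz": 0,"dx": 0,"dy": 0.001,"dz": 0,"jaw": 40},{"wx": 0,"wy": 0,"wz": 0,"dx": 0,"dy": 0.001,"dz": 0.001,"jaw": 40},{"wx": 0,"wy": 0,"wz": 0,"dx": 0,"dy": 0.001,"dz": 0.001,"jaw": 40}]}}

```text
time_s: 41.55
tcp_pos: [0.5629, 0.0736, 0.1135]
tcp_rot: [[-0.0, 1.0, 0.001], [1.0, 0.0, -0.0], [-0.0, 0.001, -1.0]]
contact_force: [-1.7, -0.9, 3.2]
width: 0.0515
gripper_force: 25.0
```

Contact. Release, rise, back off clear.

Call:
{"fn": "apply_moves", "kwargs": {"targets": [{"wx": 0,"wy": 0,"wz": 0,"dx": 0,"dy": 0,"dz": 0,"jaw": 90},{"wx": 0,"wy": 0,"wz": 0,"dx": 0,"dy": 0,"dz": 0,"jaw": 90},{"wx": 0,"wy": 0,"wz": 0,"dx": 0,"dy": 0,"dz": -0.005,"jaw": 90},{"wx": 0,"wy": 0,"wz": 0,"dx": 0,"dy": 0,"dz": -0.05,"jaw": 90},{"wx": 0,"wy": 0,"wz": 0,"dx": 0,"dy": 0,"dz": -0.11,"jaw": 90}]}}

```text
time_s: 42.18
tcp_pos: [0.5619, 0.0733, 0.2237]
tcp_rot: [[-0.001, 1.0, -0.002], [1.0, 0.001, 0.0], [0.0, -0.002, -1.0]]
contact_force: [1.0, 0.4, 0.3]
width: 0.078
gripper_force: 0.0
```

Call:
{"fn": "apply_moves", "kwargs": {"targets": [{"wx": 0,"wy": 0,"wz": 0,"dx": 0.05,"dy": 0,"dz": -0.02,"jaw": 90},{"wx": 0,"wy": 0,"wz": 0,"dx": 0.11,"dy": 0,"dz": -0.03,"jaw": 90},{"wx": 0,"wy": 0,"wz": 0,"dx": 0.17,"dy": 0,"dz": -0.03,"jaw": 90},{"wx": 0,"wy": 0,"wz": 0,"dx": 0.23,"dy": 0,"dz": -0.03,"jaw": 90},{"wx": 0,"wy": 0,"wz": 0,"dx": 0.23,"dy": 0,"dz": -0.03,"jaw": 90}]}}

```text
time_s: 42.8
tcp_pos: [0.5595, 0.3101, 0.2532]
tcp_rot: [[-0.01, 1.0, -0.001], [1.0, 0.01, 0.003], [0.003, -0.001, -1.0]]
contact_force: [-0.8, -0.2, 0.1]
width: 0.0787
gripper_force: 0.0
```

```bash
python3 chk.py 8
```

```text
CHK scene green [ 0.5559 -0.0897  0.026 ] [ 0.5563 -0.0911] 539
CHK scene red [ 0.5592 -0.0079  0.026 ] [ 0.5603 -0.0086] 488
CHK scene yellow [0.5632 0.0768 0.0259] [0.5632 0.0753] 432
CHK side green [ 0.5557 -0.0922  0.026 ] [ 0.5544 -0.0912] 314
CHK side red [ 0.559  -0.0102  0.0259] [ 0.5587 -0.0097] 358
CHK side yellow [0.5628 0.0744 0.0259] [0.5613 0.0738] 429
```

View pics/scene8.png

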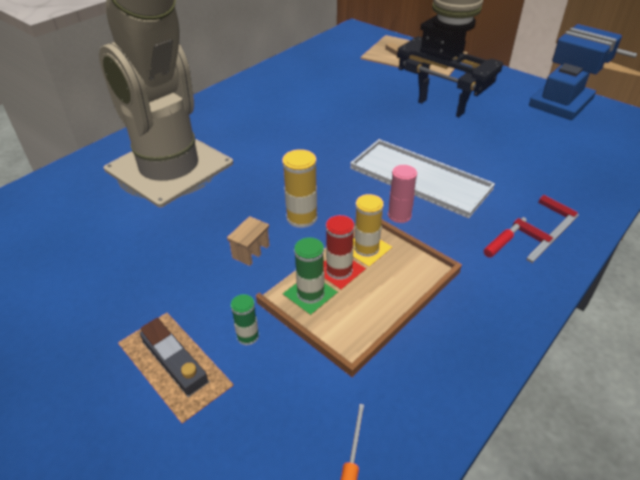

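All tins stand on their own squares (309,270 / 340,250 / 369,228), the plane lies on the mat (175,357), the model and other tins are unmoved, and the gripper is clear.

```bash
python3 -c "
from rig import workorder
print(workorder.hand_in())"
```

```text
the job is handed in; nothing more can be done
None
```

The job is handed in: the plane lies lengthwise in the middle of the cork mat (about 3 mm off centre), all three tins stand within about 2 mm of the centres of their own squares, no tin fell, and the glued model was left untouched.

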